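Hang the rinsed beaker and cup on the folding draining stand

ROBOT

A 7-joint arm with a two-finger parallel gripper is mounted at the origin on a cart in front of the work surface, level with it; the furniture and walls round the work are solid. World frame = base frame: x ahead of the robot, y to its left, z up, the work surface at z = 0. Lengths are in m, angles in degrees, forces in N, time in s.
With the tool pointing down it reaches from about 0.35 to 0.9 m from the base axis. Payload 19.9 kg.
Tool frame: the origin (TCP) lies on the centre line of the jaws, within the pads' length; the fingertips stand 14 mm ahead of it and the grasp point (between the pads) lies 5 mm behind it; z points along the fingers, y is the line along which they close (so a half turn about z gives the same grasp; the last joint's range is limited). The gripper opens to 94 mm and grips with 3 to 60 N. Pads are 16 mm wide; open, the fingers measure 119 mm over their backs; the gripper's body (75 mm by 177 mm) begins 78 mm behind the grasp point.
Start: joints at [71.247, 23.915, -0.59, 92.452, 0.269, 63.638, -3.037], TCP at [0.176, -0.6, 0.183] pointing down, gripper open.
Joint ranges: [-161.28, 161.28], [-22.2, 115.67], [-73.04, 71.86], [3.21, 147.25], [-68.34, 248.33], [10.77, 114.83], [-161.83, 161.83]. Speed limits (degrees/s): [108.29, 108.29, 136.94, 136.94, 172.46, 172.46, 172.46].

INTERFACE

Orientations are given as [roll, pitch, yaw] about the fixed x, y, z axes, in that order (R = Rz(yaw) Ry(pitch) Rx(roll)).
In Python, from rig import sense, vision, workorder gives the robot as it stands. The module is installed in compiled form; this text tells all that it offers.
- The arm moves only by the shell command python3 -m crank 'ROWS'. ROWS is JSON, a list of rows, each a list of 3 entries, a list of its own where there are three numbers: the turn, a rotation vector about the tool's x, y, z in units of 6 degrees (1.0 is 6 degrees), then the shift along the tool's x, y, z in units of 40 mm (1.0 is 40 mm), then the opening, from 0 (shut) to 1 (fully open). A call has 1 to 5 rows; each row is the pose to reach, as a shift and turn from the pose commanded when the call began, along the tool's axes at that moment; what a row does not reach only later rows make up. A row lasts 1/12 s, in which the tool goes at most 41.7 mm and 7.16 degrees, less where a joint would pass 70% of its speed; a pose out of reach is approached as far as the arm can. A call with a gripper value outside its range is refused whole. The fingers move at their own pace and stop on an object; the grip force is fixed at half the most. Time passes only in rows, so rows that repeat a pose let the fingers close. It gives the time, the measured TCP pose, the force, the opening and the grip force at its end, in the units of the state.
- sense(): the state, without advancing time (a new reading comes with each control period).
- vision.capture(name): name is "scene" or "side" or "wrist"; returns a dict with "frame" (480x640x3 uint8, blue, green, red), "fx", "fy", "cx", "cy" (pixels), "extrinsics" (4x4, takes a point from camera to world coordinates); the wrist camera has in their place "mount" (4x4, takes a point from camera to tool coordinates, whose origin is the TCP and whose axes are the flange's). Camera axes: x right, y down, z forward; pixel columns grow to the right and rows downward; lengths in m; the calibration is good to about 2 mm. A picture is of the moment at which its call begins: read the wrist's pose just before it. There is no depth.
- workorder.hand_in(): hands the job in; it is judged then, once.
The state is a dict: "time_s": time; "qpos": joint angles; "joint_velocities": joint speeds; "joint_torque": joint torques, N m; "position": TCP position; "orientation": TCP orientation; "contact_force": force on the tool from outside, world axes, zero at the start; "wrist_torque": the same for the moment, N m; "grip_width": finger opening in m; "finger_force": force on a finger pad.
Only numpy, scipy, OpenCV 4.12 (cv2) and the standard library are available. Lean on these libraries where they do the work, as an engineer would, in place of code of your own. Each camera call takes 0.05 s, during which the arm holds its last target. There are 200 camera calls.

TASK

The rinsed steel beaker and the plastic cup stand mouth-down on the bench and cannot drain there. Make the draining stand ready first: swing its folded pegs forward with the side lever until the rail is fully down against its stop, and push the drip tray fully home under the pegs. Only then hang both vessels mouth-down over the pegs to drain, the tall beaker on the long middle peg and the cup on either short peg, each slid right on until its floor rests on the peg's tip; let go of them and leave the other things on the bench where they are.

Things in the scene. Friction and masses are not known exactly. Their poses are not given: they have to be found in the camera images.
- stand: folding draining stand fixed to the bench, 145 mm deep (x from -80 to +65), 298 wide (y): steel cheek plates 4 mm thick at y = +-145 mm (54 mm high in front, 111 at the rear half), drip tray between them, turning peg rail at the rear (axis at x = +15, z = 85 mm), tie rod behind it. Origin: on the bench; x to its rear, -x to its front (towards the robot), y to its left. Yaw up to 0.15 rad
- peg_rail (a joint): turn of the peg rail (rad) about the stand's y at stand x = +15, z = 85 mm. 0: pegs folded up, leaning 0.14 rad back from vertical; growing values swing pegs and lever forward and down; stop at 0.60, where the pegs lean 0.46 rad (26 deg) towards the stand's -x. Starts 0 to 0.2. Stiff: stays where left; about 5 N at the lever grip moves it
- drip_tray (a joint): how far the drip tray stands out to the front (m): 0 is fully home under the pegs; starts at 0.05 to 0.08, travel 0.12; slides along the stand's x with about 1.2 N and stays where left
- tray_front (a point): centre of the outer face of the tray's white front plate (282 mm wide, 9 to 47 mm above the bench; this point 28 mm above it); axes as the stand's. A 90 mm wide finger lip, 4 mm thick, 45 mm above the bench, stands 11 mm out from the middle of this face. Push towards the stand's +x
- lever_grip (a point): middle of the lever's black cross grip: round bar 12 mm thick, 40 mm long, along the stand's y, outside the left cheek (at stand y = +178 mm), 85 mm from the rail's turning axis; moves on an arc about that axis (lever parallel to the pegs). Can be pinched from above, fingers closing along the stand's x
- long_tip (a point): very tip of the long middle peg (stand y = 0), 135 mm from the turning axis; z axis along the peg out of its tip. White plastic, round, 16 mm thick, round end; collar 24 mm thick at its root reaches 18 mm from the turning axis. When out, the tip stands about 206 mm above the bench
- short_tip_left (a point): very tip of the left short peg (at stand y = +100 mm), 90 mm from the turning axis; z along the peg out of its tip; 16 mm thick, same collar
- short_tip_right (a point): very tip of the right short peg (at stand y = -100 mm), the same as the left one
- beaker: tall stainless steel beaker, 110 mm high, 59 mm outside diameter (55 at the closed end), flared rim 65 mm, wall 2.5 mm, about 0.09 kg; inside 107 mm deep, 54 wide. Starts mouth-down on the bench. Origin: centre of its mouth (rim plane); z axis from the mouth to the closed end (up while mouth-down)
- beaker_floor (a point): centre of the beaker's inside floor, 107 mm above the origin along its z; it rests on the peg's tip when the beaker hangs
- cup: white plastic cup, 69 mm high, tapered: 46 mm outside diameter at the closed end, 50 at 20 mm from it, 61 at the rim; wall about 2 mm, about 0.035 kg; inside 66 mm deep. Starts mouth-down on the bench. Origin: centre of its closed end, outside; z axis from the closed end to the mouth (down while mouth-down)
- cup_floor (a point): centre of the cup's inside floor, 3 mm from the origin along the cup's z; it rests on the peg's tip when the cup hangs
- articulator: bystander: wooden-coloured dental articulator, 87x98x95 mm, right in front; leave it
- bur_block: bystander: blue bur block with burs, 42x62x36 mm, left of the stand; leave it
- tape_roll: bystander: roll of tape, 100x98x25 mm, behind the vessels; leave it
- dappen: bystander: small glass dish, 34x34x22 mm, in front on the left; leave it
Mind the look-alikes: they are no part of the job. Leave any red or yellow look-alike of the cup alone.

How it is judged (in metres and radians):
On the way, in this order (a step that is already met when the one before it is completed fails the run):
1. the peg rail is fully down against its stop and the drip tray is fully home (value of joint peg_rail above 0.56 rad and value of joint drip_tray below 0.006 m), for 0.2 s.
2. after that, a first vessel hangs on its peg (((z of beaker_floor in the frame of long_tip between -0.008 and 0.012 m and distance between beaker_floor and long_tip below 0.03 m and angle between the z axis of beaker and the z axis of long_tip, either way round below 0.3 rad and angle between beaker's own z axis and vertical below 1 rad) or ((z of cup_floor in the frame of short_tip_left between -0.008 and 0.012 m and distance between cup_floor and short_tip_left below 0.03 m and angle between the z axis of cup and the z axis of short_tip_left, either way round below 0.3 rad and angle between cup's own z axis and vertical above 2.14 rad) or (z of cup_floor in the frame of short_tip_right between -0.008 and 0.012 m and distance between cup_floor and short_tip_right below 0.03 m and angle between the z axis of cup and the z axis of short_tip_right, either way round below 0.3 rad and angle between cup's own z axis and vertical above 2.14 rad)))), for 0.2 s.
At the end, for the whole second after the job is handed in: Rail at its stop (over 0.56 rad), tray home (within 6 mm), beaker mouth-down on the long peg, cup mouth-down on a short peg: floor centre 8 mm below to 12 mm above the tip along the peg and within 30 mm of it, axis within 0.30 rad of the peg's, mouth facing down; both at rest and released (all of step 1 and z of beaker_floor in the frame of long_tip between -0.008 and 0.012 m and distance between beaker_floor and long_tip below 0.03 m and angle between the z axis of beaker and the z axis of long_tip, either way round below 0.3 rad and angle between beaker's own z axis and vertical below 1 rad and ((z of cup_floor in the frame of short_tip_left between -0.008 and 0.012 m and distance between cup_floor and short_tip_left below 0.03 m and angle between the z axis of cup and the z axis of short_tip_left, either way round below 0.3 rad and angle between cup's own z axis and vertical above 2.14 rad) or (z of cup_floor in the frame of short_tip_right between -0.008 and 0.012 m and distance between cup_floor and short_tip_right below 0.03 m and angle between the z axis of cup and the z axis of short_tip_right, either way round below 0.3 rad and angle between cup's own z axis and vertical above 2.14 rad)) and linear speed of each of beaker, cup below 0.02 m/s); the robot touches nothing.
It fails at once if the articulator is disturbed (moved more than 20 mm) (distance of articulator from where it was at the start of the episode above 0.02 m).
It fails at once if the bur block is disturbed (moved more than 20 mm) (distance of bur_block from where it was at the start of the episode above 0.02 m).
It fails at once if the tape roll is disturbed (moved more than 20 mm) (distance of tape_roll from where it was at the start of the episode above 0.02 m).
It fails at once if the dappen dish is disturbed (moved more than 20 mm) (distance of dappen from where it was at the start of the episode above 0.02 m).
It also fails if it takes over 72 s, if anything falls off the work surface, if the arm or the gripper's body presses on something with over 40 N, if the wrist force passes 120 N, or if a joint passes its speed limit or range.

## Working session

There is one attempt and no reset: what is moved stays moved. The work goes in short steps, Python scripts to look and compute and a shell command to move; the robot and the scene stay as the last step left them, time stands still between calls to the robot, and variables do not carry over. Pictures are saved under pics/ and viewed, at most 10 in all, crops included, and the job is handed in when it is done.

```bash
mkdir -p pics
cat > h.py <<'E'
import numpy as np, cv2, json
from rig import sense, vision, workorder
from scipy.spatial.transform import Rotation as R
def snap(n,f):
    s=sense(); c=vision.capture(n); cv2.imwrite('pics/'+f+'.png',c['frame'])
    if 'extrinsics' in c: E=np.array(c['extrinsics'])
    else:
        T=np.eye(4);T[:3,:3]=R.from_euler('xyz',s['orientation'],degrees=True).as_matrix();T[:3,3]=s['position'];E=T@np.array(c['mount'])
    np.savez('pics/'+f+'.npz',E=E,k=[c['fx'],c['fy'],c['cx'],c['cy']])
    return c
def ray(f,u,v):
    d=np.load('pics/'+f+'.npz');fx,fy,cx,cy=d['k'];E=d['E']
    return E[:3,3],E[:3,:3]@np.array([(u-cx)/fx,(v-cy)/fy,1])
def atz(f,u,v,z):
    o,r=ray(f,u,v);return o+r*(z-o[2])/r[2]
def tri(*obs):
    A=0;b=0
    for f,u,v in obs:
        o,r=ray(f,u,v);r=r/np.linalg.norm(r);P=np.eye(3)-np.outer(r,r);A=A+P;b=b+P@o
    p=np.linalg.solve(A,b);return p
def proj(f,p):
    d=np.load('pics/'+f+'.npz');fx,fy,cx,cy=d['k'];q=np.linalg.inv(d['E'])@np.append(p,1);return np.array([fx*q[0]/q[2]+cx,fy*q[1]/q[2]+cy])
E
python3 - <<'E'
from h import *
for n in('scene','side'):
    snap(n,n+'0'); d=np.load(f'pics/{n}0.npz');print(n,d['E'].round(3).tolist(),d['k'])
print(sense())
E
```

```text
scene [[-0.538, -0.344, 0.769, -0.334], [-0.843, 0.22, -0.491, 0.599], [-0.0, -0.913, -0.409, 0.61], [0.0, 0.0, 0.0, 1.0]] [535.60225504 535.60225504 312.01474692 239.12804539]
side [[-1.0, 0.005, -0.018, 0.532], [0.018, 0.499, -0.866, 0.958], [0.005, -0.867, -0.499, 0.688], [0.0, 0.0, 0.0, 1.0]] [476.81042932 476.81042932 313.87757096 236.03378769]
{'time_s': 0.1, 'qpos': array([71.24686613, 23.94345661, -0.59028343, 92.48106937,  0.26934903,
       63.63786076, -3.03624629]), 'joint_velocities': array([ 0.06674635, -0.14874938, -0.05639814, -0.11589441,  0.01319424,
       -0.00885541, -0.04802967]), 'joint_torque': array([ 2.35394007e-03, -8.52573824e+01,  6.40061349e-01, -4.26694000e+01,
       -4.89039416e-02,  1.63972797e-02,  1.17100740e-04]), 'position': array([ 0.17609326, -0.59931209,  0.1828079 ]), 'orientation': array([-1.79939163e+02,  4.88568290e-03,  1.63762401e+01]), 'contact_force': array([ 0.33303925, -0.29206606,  0.1006622 ]), 'wrist_torque': array([ 0.05449812,  0.00808542, -0.02560282]), 'finger_force': 0.0, 'grip_width': 0.09427333769126854}
```

View pics/scene0.png

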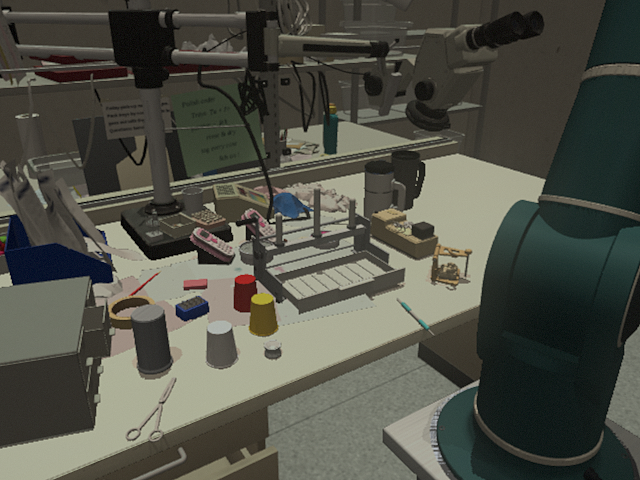

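View pics/side0.png

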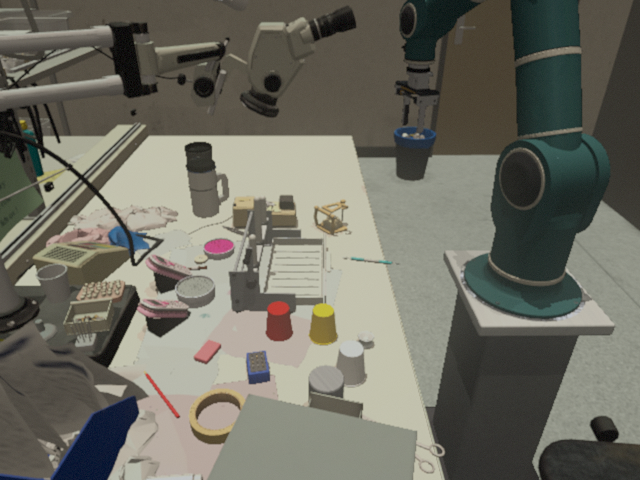

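The scene picture shows the beaker at (152,340), the white cup at (221,344), the dappen dish at (272,349), the bur block at (192,305) and the stand around (330,260). Candidates for the cup are the white one (221,344), red (246,293) and yellow (263,313), and I choose the white one. The grey beaker (152,340) could be confused with the grey mug (378,185). I'll check both choices in crops.

Run:
```python
import cv2
a=cv2.imread('pics/scene0.png')[190:390,125:425];cv2.imwrite('pics/sc.png',cv2.resize(cv2.convertScaleAbs(a,alpha=1.4),None,fx=2.66,fy=2.66,interpolation=2))
a=cv2.imread('pics/side0.png')[190:410,210:410];cv2.imwrite('pics/sd.png',cv2.resize(cv2.convertScaleAbs(a,alpha=1.4),None,fx=2.7,fy=2.7,interpolation=2))
```

```text
(no output)
```

View pics/sc.png

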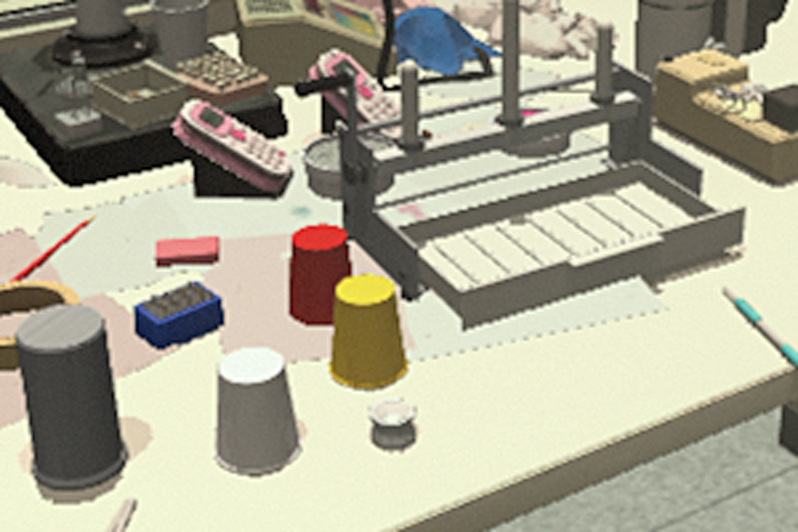

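View pics/sd.png

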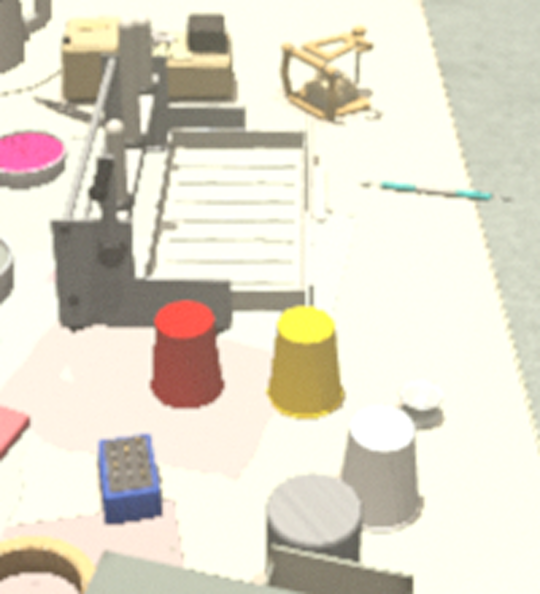

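The crops show the white cup with its top at (252,365) scene crop and (382,430) side crop. The beaker's top is at (61,330) and (314,511). The lever grip is at (323,82), and the tray front corners are at (463,295) and (745,210). I'll fit the stand's pose from these.

```bash
cat > fit.py <<'E'
from h import *
from scipy.optimize import least_squares
S=lambda x,y:('scene0',125+x/2.66,190+y/2.66)
D=lambda x,y:('side0',210+x/2.7,190+y/2.7)
for n,a,b,z in(('beaker',S(61,329),D(314,511),.110),('cup',S(252,365),D(382,430),.069),('dappen',S(392,410),D(422,392),.022),('red',S(320,239),D(185,320),.069),('yel',S(366,291),D(306,325),.069),('bur',S(178,300),D(128,460),.03)):
    print(n,atz(*a,z).round(3),atz(*b,z).round(3),tri(a,b).round(3))
def loc(q,L,y):a=q-.14;return np.array([.015-L*np.sin(a),y,.085+L*np.cos(a)])
obs=[('cfb',S(413,297)),('cfb',D(231,327)),('cft',D(231,285)),('sl',S(409,67)),('sl',D(115,121)),('sr',S(604,24)),('ll',('scene0',317,191)),('ll',D(133,22)),
('gr',S(323,82)),('gr',D(103,180)),('tl',S(463,295)),('tl',D(304,290)),('tr',S(745,210)),('tr',D(306,133))]
def pts(p):
    x,y,w,q,xt=p
    l={'cfb':[-.08,.147,0],'cft':[-.08,.147,.054],'sl':loc(q,.09,.1),'sr':loc(q,.09,-.1),'ll':loc(q,.135,0),'gr':loc(q,.085,.178),'tl':[xt,.141,.047],'tr':[xt,-.141,.047],'o':[0,0,0]}
    c,s=np.cos(w),np.sin(w)
    return {k:np.array([x+c*v[0]-s*v[1],y+s*v[0]+c*v[1],v[2]]) for k,v in l.items()}
def res(p):
    P=pts(p);return np.concatenate([proj(o[0],P[k])-o[1:] for k,o in obs])
r=least_squares(res,[.6,0.1,0,.1,-.13],loss='soft_l1')
print(r.x.round(4))
for (k,o),e in zip(obs,res(r.x).reshape(-1,2)):print(k,o[0],e.round(1))
for k,v in pts(r.x).items():print(k,v.round(3))
E
python3 fit.py
```

```text
beaker [0.492 0.41  0.11 ] [0.5   0.412 0.11 ] [0.499 0.408 0.106]
cup [0.445 0.299 0.069] [0.448 0.301 0.069] [0.448 0.298 0.067]
dappen [0.407 0.213 0.022] [0.407 0.211 0.022] [0.407 0.212 0.022]
red [0.582 0.181 0.069] [0.588 0.181 0.069] [0.588 0.177 0.066]
yel [0.49  0.188 0.069] [0.496 0.188 0.069] [0.496 0.185 0.066]
bur [0.617 0.289 0.03 ] [0.624 0.288 0.03 ] [0.624 0.286 0.027]
[ 0.6295 -0.0369 -0.0394  0.1883 -0.1465]
cfb scene0 [-0.1  2.9]
cfb side0 [-0.2  2.6]
cft side0 [-0.6 -1.1]
sl scene0 [-0.4 -2.2]
sl side0 [0.8 0.7]
sr scene0 [ 0.6 -1.3]
ll scene0 [ 0.4 -4.2]
ll side0 [-0.3 -1.3]
gr scene0 [-0.2  0.9]
gr side0 [0.2 0.2]
tl scene0 [-2.1 -2.3]
tl side0 [ 2.6 -1.5]
tr scene0 [-0.8 -1.9]
tr side0 [ 2.  -6.2]
cfb [0.555 0.113 0.   ]
cft [0.555 0.113 0.054]
sl [0.644 0.063 0.175]
sr [ 0.636 -0.137  0.175]
ll [ 0.638 -0.037  0.22 ]
gr [0.647 0.141 0.17 ]
tl [0.489 0.11  0.047]
tr [ 0.478 -0.172  0.047]
o [ 0.63  -0.037  0.   ]
```

```bash
cat > go.py <<'E'
import sys
from h import *
from scipy.spatial.transform import Slerp
# go.py x y z r p y [N]
def plan(pos,rot,N=None,s=None):
    s=s or sense();p0=np.array(s['position']);r0=R.from_euler('xyz',s['orientation'],degrees=True)
    p1=np.array(pos,float);r1=rot if isinstance(rot,R) else R.from_euler('xyz',rot,degrees=True)
    d=np.linalg.norm(p1-p0);a=np.degrees((r0.inv()*r1).magnitude())
    N=N or int(np.ceil(max(d/.195,a/34,.2)))
    sl=Slerp([0,1],R.concatenate([r0,r1]))
    for k in range(N):
        A=sl(k/N);B=sl((k+1)/N)
        print((A.inv()*B).as_rotvec(degrees=True).round(2)/6//.01*.01 if 0 else np.round((A.inv()*B).as_rotvec(degrees=True)/6,2).tolist(),np.round(A.inv().apply((p1-p0)/N)/.04,2).tolist())
    print('d',round(d,3),'a',round(a,1),'t',round(s['time_s'],2))
if __name__=='__main__':
    v=[float(x) for x in sys.argv[1:]];plan(v[:3],v[3:6],int(v[6]) if len(v)>6 else None)
E
python3 -c "
from fit import *
print('art',atz('scene0',452,283,0),atz(*D(335,108),0))" | tail -1
python3 go.py .43 -.031 .2 180 0 -2.3
```

```text
art [ 0.42235381 -0.27572666  0.        ] [ 0.44698935 -0.27276968  0.        ]
[-0.0, 0.0, 0.78] [2.52, -2.96, -0.1]
[-0.0, 0.0, 0.78] [2.27, -3.16, -0.11]
[-0.0, 0.0, 0.78] [2.01, -3.33, -0.11]
[-0.0, 0.0, 0.78] [1.73, -3.48, -0.11]
d 0.623 a 18.7 t 0.1
```

```bash
python3 -m crank '[[[0,0,0.78],[2.52,-2.96,-0.1],0],[[0,0,0.78],[2.52,-2.96,-0.1],0],[[0,0,0.78],[2.52,-2.96,-0.1],0],[[0,0,0.78],[2.52,-2.96,-0.1],0],[[0,0,0.78],[2.52,-2.96,-0.1],0]]'
python3 -m crank '[[[0,0,0.78],[2.27,-3.16,-0.11],0],[[0,0,0.78],[2.27,-3.16,-0.11],0],[[0,0,0.78],[2.27,-3.16,-0.11],0],[[0,0,0.78],[2.27,-3.16,-0.11],0],[[0,0,0.78],[2.27,-3.16,-0.11],0]]'
python3 go.py .43 -.031 .2 180 0 -2.3
```

```text
time_s: 0.52
position: [0.2426, -0.4527, 0.1876]
orientation: [-179.9, -0.1, 12.0]
contact_force: [0.9, -0.2, 1.1]
grip_width: 0.0639
finger_force: 0.0
time_s: 0.93
position: [0.3051, -0.3107, 0.192]
orientation: [-180.0, -0.0, 7.4]
contact_force: [2.3, -0.5, 0.7]
grip_width: 0.0314
finger_force: 0.0
[-0.0, -0.0, 0.81] [2.0, -3.27, -0.1]
[-0.0, -0.0, 0.81] [1.71, -3.42, -0.1]
d 0.306 a 9.7 t 0.93
```

```bash
python3 -m crank '[[[0,0,0.78],[2.01,-3.33,-0.1],0],[[0,0,0.78],[2.01,-3.33,-0.1],0],[[0,0,0.78],[2.01,-3.33,-0.1],0],[[0,0,0.78],[2.01,-3.33,-0.1],0],[[0,0,0.78],[2.01,-3.33,-0.1],0]]' >/dev/null
python3 -m crank '[[[0,0,0.78],[1.73,-3.48,-0.1],0],[[0,0,0.78],[1.73,-3.48,-0.1],0],[[0,0,0.78],[1.73,-3.48,-0.1],0],[[0,0,0.78],[1.73,-3.48,-0.1],0],[[0,0,0.78],[1.73,-3.48,-0.1],0]]'
python3 -m crank '[[[0,0,0],[0,0,0],0],[[0,0,0],[0,0,0],0],[[0,0,0],[0,0,0],0]]' 
python3 go.py .43 -.031 .035 180 0 -2.3
```

```text
time_s: 1.77
position: [0.4316, -0.0262, 0.2001]
orientation: [-179.9, -0.1, -2.0]
contact_force: [0.1, -0.3, -0.5]
grip_width: 0.0004
finger_force: 0.0
time_s: 2.02
position: [0.4294, -0.0326, 0.1996]
orientation: [180.0, 0.0, -2.4]
contact_force: [0.7, 0.2, -0.4]
grip_width: 0.0005
finger_force: 0.0
[0.0, 0.0, -0.02] [0.01, -0.04, 4.11]
d 0.165 a 0.1 t 2.02
```

```bash
python3 -m crank '[[[0,0,0],[0,0,4.1],0],[[0,0,0],[0,0,4.1],0],[[0,0,0],[0,0,4.1],0],[[0,0,0],[0,0,4.1],0],[[0,0,0],[0,0,4.1],0]]'
python3 -m crank '[[[0,0,0],[0.3,0,0],0],[[0,0,0],[0.6,0,0],0],[[0,0,0],[0.9,0,0],0],[[0,0,0],[1.2,0,0],0],[[0,0,0],[1.5,0,0],0]]'
python3 -m crank '[[[0,0,0],[0.1,0,0],0],[[0,0,0],[0.2,0,0],0],[[0,0,0],[0.3,0,0],0],[[0,0,0],[0.4,0,0],0],[[0,0,0],[0.4,0,0],0]]'
```

```text
time_s: 2.43
position: [0.4254, -0.0321, 0.0302]
orientation: [-179.9, 0.5, -2.4]
contact_force: [-1.4, -0.3, -0.7]
grip_width: 0.0002
finger_force: 0.0
time_s: 2.85
position: [0.4911, -0.0351, 0.0382]
orientation: [180.0, -0.1, -2.4]
contact_force: [-0.4, -0.2, -0.6]
grip_width: 0.0005
finger_force: 0.0
time_s: 3.27
position: [0.5062, -0.0347, 0.0362]
orientation: [-180.0, -0.0, -2.4]
contact_force: [-0.3, -0.0, 0.0]
grip_width: 0.0003
finger_force: 0.0
```

```bash
python3 -m crank '[[[0,0,0],[0.1,0,0],0],[[0,0,0],[0.2,0,0],0],[[0,0,0],[0.3,0,0],0],[[0,0,0],[0.4,0,0],0],[[0,0,0],[0.4,0,0],0]]'
python3 - <<'E'
from h import *
for n in('scene','side'):snap(n,n+'1')
a=cv2.imread('pics/scene1.png')[190:360,240:440];b=cv2.imread('pics/side1.png')[190:360,210:410]
cv2.imwrite('pics/m1.png',cv2.resize(cv2.convertScaleAbs(cv2.hconcat([a,b]),alpha=1.4),None,fx=2,fy=2,interpolation=2))
E
```

```text
time_s: 3.68
position: [0.5225, -0.0352, 0.0357]
orientation: [-180.0, -0.0, -2.3]
contact_force: [-0.0, -0.0, -0.6]
grip_width: 0.0001
finger_force: 0.0
```

View pics/m1.png

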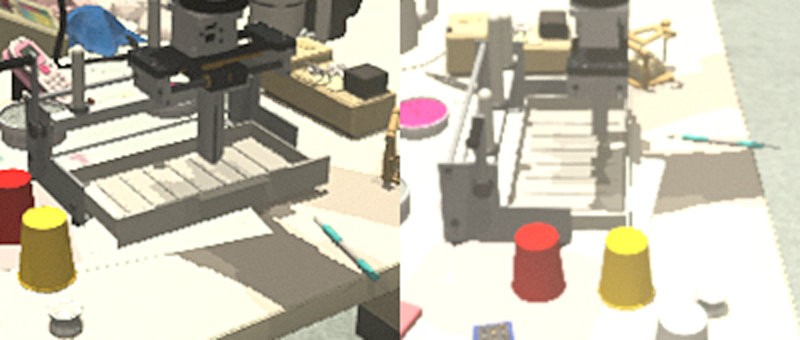

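Run:
```python
from fit import *
print('----')
print(proj('scene1',[.5225,-.035,.022]),proj('side1',[.5225,-.035,.022]))
for o in (S(463,295),D(304,290),S(745,210),D(306,133)):print(o,atz(*o,.047).round(3))
for o in (S(463,325),S(745,238)):print(o,atz(*o,.009).round(3))
for o in (S(570,262),S(662,238)):print('lip',o,atz(*o,.047).round(3))
```

```text
beaker [0.492 0.41  0.11 ] [0.5   0.412 0.11 ] [0.499 0.408 0.106]
cup [0.445 0.299 0.069] [0.448 0.301 0.069] [0.448 0.298 0.067]
dappen [0.407 0.213 0.022] [0.407 0.211 0.022] [0.407 0.212 0.022]
red [0.582 0.181 0.069] [0.588 0.181 0.069] [0.588 0.177 0.066]
yel [0.49  0.188 0.069] [0.496 0.188 0.069] [0.496 0.185 0.066]
bur [0.617 0.289 0.03 ] [0.624 0.288 0.03 ] [0.624 0.286 0.027]
[ 0.6295 -0.0369 -0.0394  0.1883 -0.1465]
cfb scene0 [-0.1  2.9]
cfb side0 [-0.2  2.6]
cft side0 [-0.6 -1.1]
sl scene0 [-0.4 -2.2]
sl side0 [0.8 0.7]
sr scene0 [ 0.6 -1.3]
ll scene0 [ 0.4 -4.2]
ll side0 [-0.3 -1.3]
gr scene0 [-0.2  0.9]
gr side0 [0.2 0.2]
tl scene0 [-2.1 -2.3]
tl side0 [ 2.6 -1.5]
tr scene0 [-0.8 -1.9]
tr side0 [ 2.  -6.2]
cfb [0.555 0.113 0.   ]
cft [0.555 0.113 0.054]
sl [0.644 0.063 0.175]
sr [ 0.636 -0.137  0.175]
ll [ 0.638 -0.037  0.22 ]
gr [0.647 0.141 0.17 ]
tl [0.489 0.11  0.047]
tr [ 0.478 -0.172  0.047]
o [ 0.63  -0.037  0.   ]
----
[344.19426334 284.14203122] [309.32180157 268.83456048]
('scene0', 299.0601503759398, 300.90225563909775) [0.478 0.111 0.047]
('side0', 322.5925925925926, 297.4074074074074) [0.495 0.115 0.047]
('scene0', 405.0751879699248, 268.9473684210526) [ 0.469 -0.167  0.047]
('side0', 323.3333333333333, 239.25925925925927) [ 0.484 -0.138  0.047]
('scene0', 299.0601503759398, 312.18045112781954) [0.494 0.102 0.009]
('scene0', 405.0751879699248, 279.4736842105263) [ 0.483 -0.183  0.009]
lip ('scene0', 339.2857142857143, 288.49624060150376) [0.476 0.012 0.047]
lip ('scene0', 373.8721804511278, 279.4736842105263) [ 0.468 -0.075  0.047]
```

Run:
```python
from h import *
a=cv2.imread('pics/scene1.png')[210:320,290:420];b=cv2.imread('pics/side1.png')[210:320,260:360]
cv2.imwrite('pics/m2.png',cv2.resize(cv2.convertScaleAbs(cv2.hconcat([a,b]),alpha=1.2),None,fx=3.4,fy=3.4,interpolation=2))
print(proj('scene1',[.5225,-.035,.0357]),proj('scene1',[.5225,-.035,.1]),proj('side1',[.5225,-.035,.1]))
```

```text
[344.34196343 278.79305921] [345.05392957 253.00914115] [309.31705012 242.015685  ]
```

View pics/m2.png

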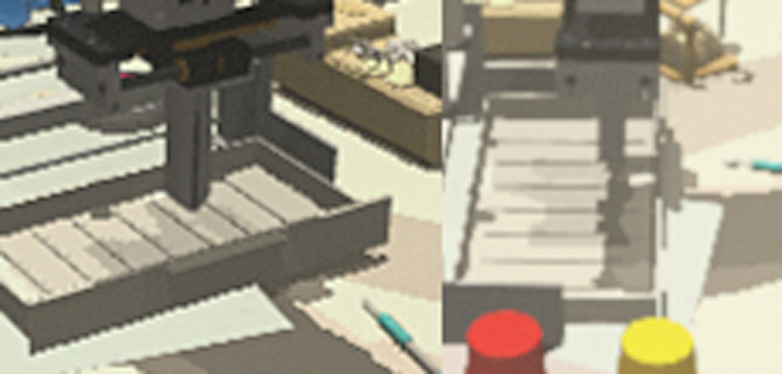

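Run:
```python
from h import *
p=np.array([.176,-.599,.169]);y=np.array([np.sin(.2858),-np.cos(.2858),0])
for z in(.169,.189,.209,.247): print(z,[proj('side0',[*(p+s*y)[:2],z]).round(1) for s in(-.053,.053)])
g=cv2.cvtColor(cv2.imread('pics/side0.png'),cv2.COLOR_BGR2GRAY)
print(g[88:136:2,396:440:2])
# finger tip in scene1 / background-diff with scene0
d=cv2.absdiff(cv2.imread('pics/scene1.png'),cv2.imread('pics/scene0.png')).max(2)
for v in range(240,292,3):print(v,d[v,326:366:2])
```

```text
0.169 [array([417.6, 144. ]), array([403. , 134.3])]
0.189 [array([418.3, 138.1]), array([403.5, 128.7])]
0.209 [array([419. , 132.2]), array([404.1, 123. ])]
0.247 [array([420.3, 120.6]), array([405.2, 112. ])]
[[ 63  40  35  40  46  43  30  17  32  49  64  67  62  60  58  55  49  76
   82  80  49  47]
 [ 59  19  40  44  27  33  42  42  28  18  26  20  24  17  22  18  17  23
   24  26  34  45]
 [ 51  16  44  59  43  26  14  26  32  44  24  30  27  23  19  24  19  20
   24  20  13  20]
 [ 59  42  39  43  31  29  25  33  61  65  61  32  21  22  22  23  20  22
   21  28  32  34]
 [ 83  84  84  80  68  60  45  33  56  69  69  75  55  58  60  62  62  69
   75  72  71  64]
 [ 84  85  83  82  68  74  73  65  49  13  35  72  77  72  73  75  75  72
   74  70  73  50]
 [ 85  84  84  84  62  73  71  78  85  26  37  72  63  71  72  73  72  72
   73  48  68  50]
 [ 86  83  83  87  64  72  73  75  86  31  46  73  52  69  75  73  72  71
   74  63  63  47]
 [ 84  84  85  84  66  58  51  77  83  76  64  75  70  74  73  71  72  73
   71  63  57  50]
 [ 85  84  82  82  61  21  30  85  84  84  82  76  
[... 2021 characters left out ...]
 8   7   1   3  12  61  74 120 116  26   5   6   7   9
   7   4]
267 [  7   8   7  16  18  26   2 105 107 102  77  80 110  11   5   5   5   5
   4   7]
270 [ 15  15  16  11  23   4  10   5  28 101 122  99  19   9  18   9   8   4
   7   7]
273 [15 14 15 14 16 24 17 15 11  6  6 21 25 23 13 10 21 17  4  6]
276 [12  7 15 13 15 21 22 24 20 12 19 10 20 23 24 20 26  9 24 17]
279 [15 18 14 15 17 24 23 20 22 22 23 12 11  4 14 24 17 35 33 73]
282 [23 25 24 21 23  7 21 25 21 22 21 20 33 41 75 68 83 85 74 63]
285 [20 20 23 21 22 21 24 30 39 73 68 83 86 75 66 32  8 11  8  7]
288 [18 12 31 46 61 35 24 84 79 67 35  7 15 10  7  7  9  5  7 10]
291 [25 14 13  9  7  5 11  8  8 10  9  6  5  5  3  3 11  3  5  6]
```

The fingertips ended up inside the tray. In both views they sit about 33 mm higher than the stated offset predicts: the scene shows the tip at (345,271) where (344,284) was expected, and the start image shows the same offset. I'll back off and calibrate by touching the bench.

```bash
python3 -m crank '[[[0,0,0],[0,0,-0.7],0],[[0,0,0],[-0.9,0,-0.7],0],[[0,0,0],[-1.8,0,-0.7],0],[[0,0,0],[-2.5,0,-0.7],0],[[0,0,0],[-2.5,0,-0.7],0]]'
python3 -m crank '[[[0,0,0],[0,0,0.8],0],[[0,0,0],[0,0,1.5],0],[[0,0,0],[0,0,1.6],0],[[0,0,0],[0,0,1.6],0],[[0,0,0],[0,0,1.6],0]]'
python3 -m crank '[[[0,0,0],[0,0,0.05],0],[[0,0,0],[0,0,0.1],0],[[0,0,0],[0,0,0.15],0],[[0,0,0],[0,0,0.2],0],[[0,0,0],[0,0,0.2],0]]'
python3 -m crank '[[[0,0,0],[0,0,0.05],0],[[0,0,0],[0,0,0.1],0],[[0,0,0],[0,0,0.15],0],[[0,0,0],[0,0,0.2],0],[[0,0,0],[0,0,0.2],0]]'
```

```text
time_s: 4.2
position: [0.4167, -0.0314, 0.0633]
orientation: [179.9, 0.2, -2.3]
contact_force: [2.3, -0.1, 0.4]
grip_width: 0.0005
finger_force: 0.0
time_s: 4.62
position: [0.4222, -0.0309, 0.0005]
orientation: [-180.0, 0.0, -2.3]
contact_force: [-0.1, 0.7, 0.8]
grip_width: 0.0002
finger_force: 0.0
time_s: 5.03
position: [0.4218, -0.0312, -0.0083]
orientation: [-180.0, 0.0, -2.3]
contact_force: [-0.2, -0.4, 0.4]
grip_width: 0.0005
finger_force: 0.0
time_s: 5.45
position: [0.4216, -0.0311, -0.0167]
orientation: [-180.0, 0.0, -2.3]
contact_force: [0.3, 0.5, -0.4]
grip_width: 0.0004
finger_force: 0.0
```

```bash
for i in 1 ; do python3 -m crank '[[[0,0,0],[0,0,0.03],0],[[0,0,0],[0,0,0.06],0],[[0,0,0],[0,0,0.06],0]]'; python3 -m crank '[[[0,0,0],[0,0,0.03],0],[[0,0,0],[0,0,0.06],0],[[0,0,0],[0,0,0.06],0]]';python3 -m crank '[[[0,0,0],[0,0,0.03],0],[[0,0,0],[0,0,0.06],0],[[0,0,0],[0,0,0.06],0]]'; done | grep -E 'posi|contact'
```

```text
position: [0.4217, -0.0312, -0.0188]
contact_force: [0.0, -0.1, -0.6]
position: [0.4218, -0.0312, -0.0212]
contact_force: [0.8, -0.4, -0.6]
position: [0.4221, -0.0312, -0.0222]
contact_force: [-14.8, 0.8, 53.8]
```

```bash
python3 -m crank '[[[0,0,0],[0,0,-0.55],0],[[0,0,0],[0,0,-0.55],0],[[0,0,0],[0.4,0,-0.55],0],[[0,0,0],[0.8,0,-0.55],0],[[0,0,0],[1.0,0,-0.55],0]]'
python3 -m crank '[[[0,0,0],[0.1,0,0],0],[[0,0,0],[0.2,0,0],0],[[0,0,0],[0.3,0,0],0],[[0,0,0],[0.4,0,0],0],[[0,0,0],[0.5,0,0],0]]'
python3 -m crank '[[[0,0,0],[0.1,0,0],0],[[0,0,0],[0.2,0,0],0],[[0,0,0],[0.3,0,0],0],[[0,0,0],[0.4,0,0],0],[[0,0,0],[0.5,0,0],0]]'
```

```text
time_s: 6.62
position: [0.4634, -0.033, -0.0013]
orientation: [-180.0, -0.1, -2.4]
contact_force: [-2.0, -0.1, 1.5]
grip_width: 0.0006
finger_force: 0.9
time_s: 7.03
position: [0.4816, -0.0336, -0.0016]
orientation: [-180.0, 0.0, -2.3]
contact_force: [-1.4, 0.6, -1.2]
grip_width: 0.0004
finger_force: 0.7
time_s: 7.45
position: [0.5021, -0.0344, -0.0015]
orientation: [-180.0, 0.0, -2.3]
contact_force: [-1.4, 0.6, -0.7]
grip_width: 0.0007
finger_force: 0.7
```

Contact of about 1.4 N shows the tray is sliding. I'll keep pushing to the stop.

```bash
(python3 -m crank '[[[0,0,0],[0.1,0,0],0],[[0,0,0],[0.2,0,0],0],[[0,0,0],[0.3,0,0],0],[[0,0,0],[0.4,0,0],0],[[0,0,0],[0.5,0,0],0]]'
python3 -m crank '[[[0,0,0],[0.05,0,0],0],[[0,0,0],[0.1,0,0],0],[[0,0,0],[0.1,0,0],0]]'
python3 -m crank '[[[0,0,0],[0.05,0,0],0],[[0,0,0],[0.1,0,0],0],[[0,0,0],[0.1,0,0],0]]'
python3 -m crank '[[[0,0,0],[0.05,0,0],0],[[0,0,0],[0.1,0,0],0],[[0,0,0],[0.1,0,0],0]]'
 )| grep -E 'posi|contact'
```

```text
position: [0.5222, -0.0352, -0.0014]
contact_force: [-1.5, 2.2, -1.5]
position: [0.5261, -0.0355, -0.0014]
contact_force: [0.2, 0.7, 0.5]
position: [0.5277, -0.0357, -0.0018]
contact_force: [-13.6, 0.9, 8.3]
position: [0.5277, -0.0358, -0.0026]
contact_force: [-35.7, 1.2, 23.7]
```

```bash
python3 -m crank '[[[0,0,0],[-0.6,0,0],0],[[0,0,0],[-0.6,0,-1],0],[[0,0,0],[-0.6,0,-3],0],[[0,0,0],[-0.6,0,-5],0.4],[[0,0,0],[-0.6,0,-6],0.4]]'
python3 -m crank '[[[0,0,0],[0,0,-1],0.4],[[0,0,0],[0,0,-1],0.4]]'
python3 go.py .647 .141 .22 180 0 87.7; python3 -c "
from h import *
print(sense()['qpos'])"
```

```text
time_s: 9.03
position: [0.5094, -0.0346, 0.1656]
orientation: [-180.0, -0.0, -2.3]
contact_force: [0.5, -0.3, 0.3]
grip_width: 0.0103
finger_force: 0.0
time_s: 9.2
position: [0.513, -0.0347, 0.2109]
orientation: [179.9, -0.6, -2.3]
contact_force: [1.5, -0.0, 0.9]
grip_width: 0.0236
finger_force: 0.0
[0.03, -0.02, -5.0] [1.06, -1.51, -0.07]
[0.03, -0.02, -5.0] [1.67, -0.78, -0.07]
[0.03, -0.02, -5.0] [1.83, 0.16, -0.07]
d 0.221 a 90.0 t 9.2
[ 26.66471769  12.55383066 -30.1103659  105.88575298   7.17961847
  62.83338667 -98.4223702 ]
```

```bash
(python3 -m crank '[[[0,0,-5],[1.06,-1.51,-0.3],0.4],[[0,0,-5],[1.06,-1.51,-0.3],0.4],[[0,0,-5],[1.06,-1.51,-0.3],0.4],[[0,0,-5],[1.06,-1.51,-0.3],0.4],[[0,0,-5],[1.06,-1.51,-0.3],0.4]]'
python3 -m crank '[[[0,0,-5],[1.67,-0.78,0],0.4],[[0,0,-5],[1.67,-0.78,0],0.4],[[0,0,-5],[1.67,-0.78,0],0.4],[[0,0,-5],[1.67,-0.78,0],0.4],[[0,0,-5],[1.67,-0.78,0],0.4]]'
python3 -m crank '[[[0,0,-5],[1.83,0.16,0],0.4],[[0,0,-5],[1.83,0.16,0],0.4],[[0,0,-5],[1.83,0.16,0],0.4],[[0,0,-5],[1.83,0.16,0],0.4],[[0,0,-5],[1.83,0.16,0],0.4]]'
python3 -m crank '[[[0,0,0],[0,0,0],0.4],[[0,0,0],[0,0,0],0.4]]')|grep -E 'pos|ori|wid'
python3 go.py .647 .141 .13 180 0 87.7
```

```text
position: [0.5548, 0.0242, 0.2154]
orientation: [-180.0, -0.0, 28.1]
grip_width: 0.0375
position: [0.5993, 0.0825, 0.2152]
orientation: [-180.0, 0.0, 57.9]
grip_width: 0.0378
position: [0.6438, 0.1407, 0.2151]
orientation: [-180.0, 0.0, 87.7]
grip_width: 0.0376
position: [0.6439, 0.1401, 0.2156]
orientation: [180.0, 0.0, 87.2]
grip_width: 0.0373
[0.0, 0.0, -0.08] [0.03, 0.08, 2.14]
d 0.086 a 0.5 t 10.62
```

```bash
(python3 -m crank '[[[0,0,0],[0,0.08,1],0.4],[[0,0,0],[0,0.08,2.1],0.4],[[0,0,0],[0,0.08,2.1],0.4],[[0,0,0],[0,0.08,2.1],0.4],[[0,0,0],[0,0.08,2.1],0.2]]'
python3 -m crank '[[[0,0,0],[0,0,0],0],[[0,0,0],[0,0,0],0],[[0,0,0],[0,0,0],0],[[0,0,0],[0,0,0],0],[[0,0,0],[0,0,0],0]]')|grep -vE 'ori|tim'
```

```text
position: [0.6477, 0.1411, 0.1338]
contact_force: [0.4, 0.4, 0.6]
grip_width: 0.0336
finger_force: 0.0
position: [0.6481, 0.141, 0.1331]
contact_force: [2.8, 0.1, 9.7]
grip_width: 0.0113
finger_force: 30.0
```

Pinched at a width of 11 to 12 mm. Next I swing the lever along its arc.

```bash
(python3 -m crank '[[[0,0,0],[0,-0.15,0.01],0],[[0,0,0],[0,-0.3,0.03],0],[[0,0,0],[0,-0.45,0.07],0],[[0,0,0],[0,-0.6,0.13],0],[[0,0,0],[0,-0.6,0.13],0]]'
python3 -m crank '[[[0,0,0],[0,-0.1,0.03],0],[[0,0,0],[0,-0.2,0.07],0],[[0,0,0],[0,-0.25,0.1],0],[[0,0,0],[0,-0.25,0.1],0]]')|grep -vE 'ori|tim'
```

```text
position: [0.6231, 0.142, 0.1274]
contact_force: [-3.0, 1.3, 4.4]
grip_width: 0.0111
finger_force: 30.0
position: [0.6136, 0.1425, 0.1233]
contact_force: [2.3, 1.7, 5.7]
grip_width: 0.0107
finger_force: 30.0
```

```bash
(python3 -m crank '[[[0,0,0],[0,-0.05,0.02],0],[[0,0,0],[0,-0.1,0.05],0],[[0,0,0],[0,-0.1,0.05],0]]'
python3 -m crank '[[[0,0,0],[0,-0.05,0.02],0],[[0,0,0],[0,-0.1,0.05],0],[[0,0,0],[0,-0.1,0.05],0]]')|grep -vE 'ori|tim'
```

```text
position: [0.6136, 0.1426, 0.1232]
contact_force: [21.8, 0.9, 12.0]
grip_width: 0.0112
finger_force: 30.0
position: [0.6136, 0.1426, 0.1232]
contact_force: [40.5, 1.3, 16.7]
grip_width: 0.0111
finger_force: 30.0
```

```bash
(python3 -m crank '[[[0,0,0],[0,0.2,-0.1],0.4],[[0,0,0],[0,0.2,-0.1],0.4],[[0,0,0],[0,0.2,-0.1],0.4],[[0,0,0],[0,0.2,-0.1],0.4],[[0,0,0],[0,0.2,-0.1],0.4]]'
python3 -m crank '[[[0,0,0],[0,0,-1],0.5],[[0,0,0],[0,0,-2],0.8],[[0,0,0],[0,0,-3],1],[[0,0,0],[0,0,-3],1],[[0,0,0],[0,0,-3],1]]')|grep -vE 'ori|tim'
python3 - <<'E'
from h import *
print('box',atz('scene0',98,437,0),atz('scene0',100,300,.11))
E
python3 go.py .497 .409 .24 180 0 87.7
```

```text
position: [0.6123, 0.1422, 0.1219]
contact_force: [1.0, 0.4, 0.1]
grip_width: 0.037
finger_force: 0.0
position: [0.6135, 0.1425, 0.2441]
contact_force: [-0.2, -0.5, -0.4]
grip_width: 0.0677
finger_force: 0.0
box [0.36619866 0.53876829 0.        ] [0.58534987 0.46921031 0.11      ]
[0.01, -0.0, -0.0] [3.27, -1.59, 0.05]
[0.01, -0.0, -0.0] [3.27, -1.59, 0.05]
d 0.291 a 0.2 t 13.53
```

```bash
(python3 -m crank '[[[0,0,0],[3.27,-1.59,0],1],[[0,0,0],[3.27,-1.59,0],1],[[0,0,0],[3.27,-1.59,0],1],[[0,0,0],[3.27,-1.59,0],1],[[0,0,0],[3.27,-1.59,0],1]]'
python3 -m crank '[[[0,0,0],[3.27,-1.59,0],1],[[0,0,0],[3.27,-1.59,0],1],[[0,0,0],[3.27,-1.59,0],1],[[0,0,0],[3.27,-1.59,0],1],[[0,0,0],[3.27,-1.59,0],1]]'
python3 -m crank '[[[0,0,0],[0,0,0],1],[[0,0,0],[0,0,0],1]]')|grep -vE 'tim'
python3 - <<'E'
from h import *
snap('wrist','w2');snap('scene','scene2');snap('side','side2')
a=cv2.imread('pics/scene2.png')[150:390,110:410];w=cv2.imread('pics/w2.png')
cv2.imwrite('pics/m3.png',cv2.hconcat([cv2.resize(cv2.convertScaleAbs(a,alpha=1.3),(500,400),interpolation=2),cv2.resize(w[:, 120:520],(300,360))[:360].copy() if 0 else cv2.resize(w,(300,400))]))
E
```

```text
position: [0.5511, 0.2803, 0.2413]
orientation: [-179.9, -0.0, 88.1]
contact_force: [-0.3, 0.2, 0.6]
grip_width: 0.094
finger_force: 0.0
position: [0.4928, 0.4127, 0.241]
orientation: [-179.8, -0.0, 88.0]
contact_force: [0.6, 0.1, -0.0]
grip_width: 0.094
finger_force: 0.0
position: [0.4972, 0.4074, 0.2413]
orientation: [-179.9, 0.1, 87.6]
contact_force: [0.2, -0.6, 0.2]
grip_width: 0.0937
finger_force: 0.0
```

View pics/m3.png

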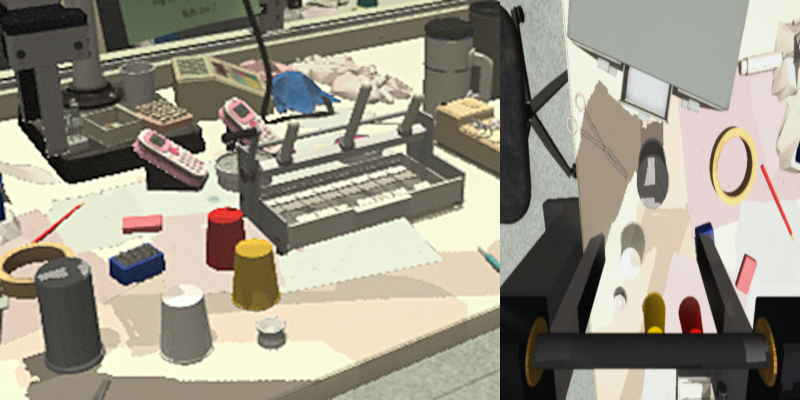

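Run:
```python
from h import *
print(proj('w2',[.498,.409,.11]),proj('w2',[.498,.409,0]),proj('w2',[.447,.299,.069]),proj('w2',[.408,.212,.022]))
s=sense();print(s['position'],s['qpos'].round(1))
d=np.load('pics/w2.npz');print(d['E'].round(3))
# tip pixel if tips at TCP+14mm vs -21mm
for z in(.2413-.014,.2413+.0215):print(proj('w2',[.497-.05,.4074,z]),proj('w2',[.497+.05,.4074,z]))
# gripper hints in side2
# tray check: expected tips at q=.6 in scene2
```

```text
[324.212151   218.79422073] [323.8908195  194.99663273] [278.21231452 316.92807243] [254.88003207 366.06035752]
[0.49759745 0.40727228 0.24194656] [ -7.7  31.2 -50.6  84.4  24.4  76.  -62.7]
[[ 0.999 -0.041 -0.014  0.5  ]
 [-0.043 -0.959 -0.282  0.49 ]
 [-0.002  0.282 -0.959  0.443]
 [ 0.     0.     0.     1.   ]]
[234.78006386 274.51727297] [412.20258857 267.5046047 ]
[219.52099431 301.65742673] [427.79463601 293.61487107]
```

Run:
```python
from h import *
d=dict(np.load('pics/w2.npz'));
for dz in(0,.0355):
  for dy in (0,):
    e=d['E'].copy();e[2,3]+=dz;np.savez('pics/w2b.npz',E=e,k=d['k'])
    print(dz,[proj('w2b',p).round(0) for p in([.498,.409,.11],[.447,.299,.069],[.408,.212,.022],[.624,.287,.03])])
a=cv2.imread('pics/w2.png')[150:400,180:480]
b=cv2.imread('pics/scene2.png')[190:300,240:410]
b=cv2.resize(b,None,fx=2.35,fy=2.35,interpolation=2);
c=np.zeros((500,800,3),np.uint8);c[:333,:400]=cv2.resize(a,(400,333));c[:b.shape[0],400:400+b.shape[1]]=cv2.convertScaleAbs(b,alpha=1.3)
s=cv2.imread('pics/side2.png')[190:310,210:345];s=cv2.resize(s,None,fx=1.9,fy=1.9,interpolation=2);c[264:264+s.shape[0],420:420+s.shape[1]]=cv2.convertScaleAbs(s,alpha=1.3)
cv2.imwrite('pics/m4.png',c);print(s.shape,b.shape)
```

```text
0 [array([324., 219.]), array([278., 317.]), array([255., 366.]), array([442., 304.])]
0.0355 [array([324., 210.]), array([282., 302.]), array([259., 350.]), array([434., 291.])]
(228, 256, 3) (258, 400, 3)
```

View pics/m4.png

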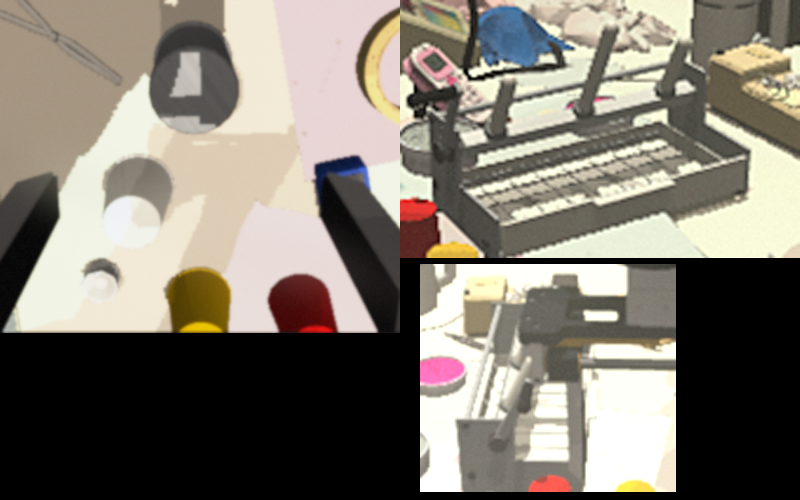

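Scene crop: the three pegs lean forward and the tray is flush with the cheeks. The wrist view puts the beaker's top at pixel (326,216) and the cup's at (279,316), within 3 px of prediction, so both positions hold. It follows that the fingers are simply 35 mm shorter than stated, with the tips 21.5 mm behind the TCP. Next: grasp the beaker.

```bash
(python3 -m crank '[[[0,0,0],[0.05,0.02,1],1],[[0,0,0],[0.05,0.02,2],1],[[0,0,0],[0.05,0.02,3],1],[[0,0,0],[0.05,0.02,4],1],[[0,0,0],[0.05,0.02,4.78],1]]'
python3 -m crank '[[[0,0,0],[0,0,0],1],[[0,0,0],[0,0,0],1],[[0,0,0],[0,0,0],0.4],[[0,0,0],[0,0,0],0.4],[[0,0,0],[0,0,0],0.4]]'
python3 -m crank '[[[0,0,0],[0,0,0],0.4],[[0,0,0],[0,0,0],0.4],[[0,0,0],[0,0,0],0.4],[[0,0,0],[0,0,0],0.4],[[0,0,0],[0,0,0],0.4]]')|grep -vE 'tim'
```

```text
position: [0.4976, 0.4088, 0.0481]
orientation: [-179.9, 0.1, 87.6]
contact_force: [0.9, 0.8, -0.7]
grip_width: 0.0937
finger_force: 0.0
position: [0.4985, 0.4113, 0.0533]
orientation: [179.9, -0.1, 87.6]
contact_force: [-0.5, 0.4, 0.6]
grip_width: 0.0772
finger_force: 0.0
position: [0.4979, 0.4109, 0.0517]
orientation: [180.0, -0.0, 87.6]
contact_force: [0.4, -0.9, 6.5]
grip_width: 0.0586
finger_force: 30.0
```

```bash
cat > peg.py <<'E'
from h import *
import contextlib,io
with contextlib.redirect_stdout(io.StringIO()):
    import fit
from go import plan
P=fit.r.x.copy();P[3]=.6
W=P[2];Rz=R.from_euler('z',W)
u=Rz.apply([-np.sin(.46),0,np.cos(.46)])
base=R.from_euler('xyz',[180,0,90+np.degrees(W)],degrees=True)
tilt=Rz*R.from_euler('y',-.46)*Rz.inv()*base
pt=fit.pts(P)
E
python3 - <<'E'
from peg import *
for k,o in(('ll',(328.5,202.8)),('sl',(286.8,225.3)),('sr',(360.4,208.3))):print(k,pt[k].round(4),proj('scene2',pt[k])-o)
print(u,tilt.as_matrix().round(2).tolist(),tilt.as_euler('xyz',degrees=True))
tcp=pt['ll']+u*(.13-.0553);print('pre',tcp)
s=sense();plan([.4979,.4109,.27],[180,0,87.6])
s['position']=np.array([.4979,.4109,.27]);s['orientation']=[180,0,87.6]
plan(tcp+[0,0,.03],tilt,s=s)
E
```

```text
ll [ 0.5846 -0.0351  0.206 ] [ 1.31493613 -3.32043626]
sl [0.6085 0.064  0.1656] [-0.92576962 -3.20116445]
sr [ 0.6007 -0.1358  0.1656] [ 0.68401266 -2.49378559]
[-0.44360398  0.01747645  0.8960525 ] [[0.04, 0.9, 0.44], [1.0, -0.04, -0.02], [0.0, 0.44, -0.9]] [153.64394142   0.          87.74391287]
pre [ 0.55151195 -0.03382415  0.27290221]
[0.0, -0.0, 0.0] [0.0, 0.0, -2.73]
[0.0, -0.0, 0.0] [0.0, 0.0, -2.73]
d 0.218 a 0.1 t 15.93
[-1.46, 0.0, -0.01] [-3.68, 0.6, -0.27]
[-1.46, 0.0, -0.01] [-3.68, 0.63, -0.18]
[-1.46, 0.0, -0.01] [-3.69, 0.65, -0.08]
d 0.449 a 26.4 t 15.93
```

```bash
(python3 -m crank '[[[0,0,0],[0,0,-0.6],0.4],[[0,0,0],[0,0,-1.2],0.4],[[0,0,0],[0,0,-1.8],0.4],[[0,0,0],[0,0,-2.3],0.4],[[0,0,0],[0,0,-2.7],0.4]]'
python3 -m crank '[[[0,0,0],[0,0,-0.6],0.4],[[0,0,0],[0,0,-1.2],0.4],[[0,0,0],[0,0,-1.8],0.4],[[0,0,0],[0,0,-2.3],0.4],[[0,0,0],[0,0,-2.7],0.4]]'
python3 -m crank '[[[0,0,0],[-0.4,0,0],0.4],[[-0.5,0,0],[-1.2,0.2,-0.1],0.4],[[-0.8,0,0],[-2,0.4,-0.1],0.4],[[-1.1,0,0],[-2.8,0.5,-0.2],0.4],[[-1.46,0,0],[-3.68,0.6,-0.27],0.4]]'
)|grep -vE 'tim'
python3 - <<'E'
from peg import *
plan(pt['ll']+u*(.13-.0553)+[0,0,.03],tilt)
E
```

```text
position: [0.4976, 0.411, 0.1609]
orientation: [180.0, -0.0, 87.7]
contact_force: [0.3, 0.2, -1.0]
grip_width: 0.0587
finger_force: 30.0
position: [0.4975, 0.4109, 0.2689]
orientation: [180.0, -0.0, 87.7]
contact_force: [-0.8, 0.6, -0.4]
grip_width: 0.0586
finger_force: 30.0
position: [0.5154, 0.2614, 0.2777]
orientation: [171.2, 0.0, 87.7]
contact_force: [1.4, -0.2, -0.0]
grip_width: 0.059
finger_force: 30.0
[-1.46, 0.0, -0.01] [-3.67, 0.64, -0.22]
[-1.46, 0.0, -0.01] [-3.67, 0.67, -0.12]
d 0.299 a 17.6 t 17.18
```

```bash
(python3 -m crank '[[[-0.3,0,0],[-0.9,0.2,-0.05],0.4],[[-0.6,0,0],[-1.7,0.3,-0.1],0.4],[[-0.9,0,0],[-2.4,0.4,-0.15],0.4],[[-1.2,0,0],[-3.1,0.5,-0.2],0.4],[[-1.46,0,0],[-3.67,0.63,-0.2],0.4]]'
python3 -m crank '[[[-0.3,0,0],[-0.9,0.2,-0.05],0.4],[[-0.6,0,0],[-1.7,0.3,-0.1],0.4],[[-0.9,0,0],[-2.4,0.4,-0.1],0.4],[[-1.2,0,0],[-3.1,0.5,-0.1],0.4],[[-1.46,0,0],[-3.6,0.66,-0.1],0.4]]'
python3 -m crank '[[[0,0,0],[0,0,0],0.4],[[0,0,0],[0,0,0],0.4],[[0,0,0],[0,0,0],0.4]]'
)|grep -vE 'tim'
python3 - <<'E'
from peg import *
plan(pt['ll']+u*(.13-.0553),tilt)
snap('scene','scene3');snap('side','side3')
T=sense();p=T['position'];r=R.from_euler('xyz',T['orientation'],degrees=True)
for z in(-.0583,.0517):print('beaker top/mouth',z,[proj(f,p+r.apply([0,0,z])).round(1) for f in('scene3','side3')])
print('tip',proj('scene3',pt['ll']),proj('side3',pt['ll']))
a=cv2.imread('pics/scene3.png')[120:320,240:400];b=cv2.imread('pics/side3.png')[120:320,250:410]
cv2.imwrite('pics/m5.png',cv2.resize(cv2.convertScaleAbs(cv2.hconcat([a,b]),alpha=1.3),None,fx=2.5,fy=2.5,interpolation=2))
E
```

```text
position: [0.5329, 0.1129, 0.2901]
orientation: [162.4, 0.1, 87.6]
contact_force: [-0.1, 0.2, -1.2]
grip_width: 0.059
finger_force: 30.0
position: [0.5506, -0.0325, 0.3016]
orientation: [153.6, 0.1, 87.5]
contact_force: [0.3, 0.3, -1.2]
grip_width: 0.0587
finger_force: 30.0
position: [0.5512, -0.0289, 0.3014]
orientation: [153.8, -0.0, 87.7]
contact_force: [0.0, 0.6, -1.0]
grip_width: 0.0587
finger_force: 30.0
[-0.02, 0.0, -0.01] [-0.12, -0.3, 0.65]
d 0.029 a 0.1 t 18.27
beaker top/mouth -0.0583 [array([344.3, 139.1]), array([307.9, 141.8])]
beaker top/mouth 0.0517 [array([330.7, 179.8]), array([286.3, 184. ])]
tip [329.81493613 199.47956374] [282.37794733 202.61629636]
```

View pics/m5.png

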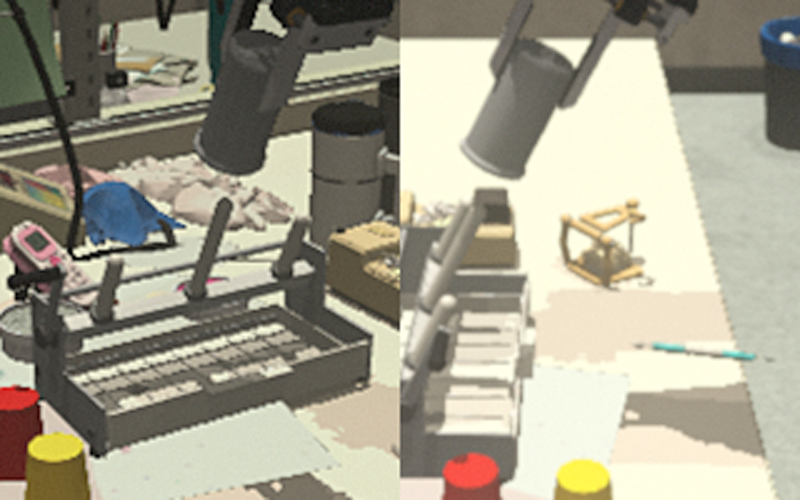

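Run:
```python
from peg import *
for q in(.5,.55,.6):
    P[3]=q;p=fit.pts(P);print(q,{k:(proj('scene3',p[k]).round(1),proj('side3',p[k]).round(1)) for k in('ll','sl','sr','gr')}, p['gr'].round(4))
g=cv2.cvtColor(cv2.imread('pics/side3.png'),cv2.COLOR_BGR2GRAY);print('long');print(g[196:216:1,266:294])
```

```text
0.5 {'ll': (array([326.9, 195.6]), array([276.9, 200.4])), 'sl': (array([284.1, 219.4]), array([266.2, 238. ])), 'sr': (array([359.1, 203.3]), array([274.8, 198.2])), 'gr': (array([251.3, 228.1]), array([261.3, 259.3]))} [0.6216 0.1416 0.1646]
0.55 {'ll': (array([328.4, 197.5]), array([279.7, 201.5])), 'sl': (array([285. , 220.7]), array([268.2, 238.7])), 'sr': (array([360.1, 204.5]), array([276.4, 198.9])), 'gr': (array([252.1, 229.4]), array([263.2, 259.9]))} [0.6177 0.1417 0.163 ]
0.6 {'ll': (array([329.8, 199.5]), array([282.4, 202.6])), 'sl': (array([285.9, 222.1]), array([270.1, 239.4])), 'sr': (array([361.1, 205.8]), array([278.1, 199.6])), 'gr': (array([252.9, 230.8]), array([265.2, 260.7]))} [0.6138 0.1419 0.1612]
long
[[194 194 194 194 193 193 194 194 193 194 193 195 193 161 111  91  94  92
   95  93  95  93  95  96  93  90 106 172]
 [194 193 193 194 194 194 194 194 194 193 194 194 193 157  99  87  91  93
   95  92  93  93  92  88  91  86  98 172]
 [195 194 194 193 193 194 195 192 190 191 195 195 183 143  98  90  94  93
   93  93  94  95  93  90  92  87  96 172]
 [194 193 1
[... 1278 characters left out ...]
152 155 149 140 132 115 106 102 117 123 117 106  97  92  90 112 143 148
  142 147 145 146 148 148 149 148 147 147]
 [ 98 103 125 132 125 110 102 108 122 121 111 105  94  92  97 139 169 175
  171 173 175 175 176 175 176 179 179 181]
 [ 86 105 129 131 119 103 102 117 124 116 106  97  94  94 111 153 174 176
  173 175 175 178 178 176 172 173 175 173]
 [ 91 121 133 125 109 100 110 123 122 112 101  96  91  94 131 157 162 162
  161 161 161 163 163 167 166 163 166 162]
 [108 132 131 116 105 103 123 126 117 105  97  94  90  94 125 138 141 141
  143 143 141 142 142 146 148 148 148 148]
 [121 133 123 110 102 112 128 128 112 100  93  92  91  93  94  98 103 107
  108 109 110 109 113 111 110 108 109 109]]
```

The final check before sliding: the scene shows the beaker's mouth at (332,185) and the side view at (287,184), within about 5 px of prediction. The long peg's tip is at (329,201) and (281,203), close to the model, so the axis lines up. Slide on.

```bash
(python3 -m crank '[[[0,0,0],[-0.12,-0.3,0.3],0.4],[[0,0,0],[-0.12,-0.3,0.65],0.4],[[0,0,0],[-0.12,-0.3,0.65],0.4]]'
python3 -m crank '[[[0,0,0],[0,0,0.3],0.4],[[0,0,0],[0,0,0.6],0.4],[[0,0,0],[0,0,0.9],0.4],[[0,0,0],[0,0,1.2],0.4],[[0,0,0],[0,0,1.5],0.4]]'
python3 -m crank '[[[0,0,0],[0,0,0.3],0.4],[[0,0,0],[0,0,0.6],0.4],[[0,0,0],[0,0,0.9],0.4],[[0,0,0],[0,0,1.2],0.4],[[0,0,0],[0,0,1.4],0.4]]'
)|grep -vE 'tim'
python3 - <<'E'
from peg import *
plan(pt['ll']-u*.0553,tilt)
E
```

```text
position: [0.5513, -0.0339, 0.2708]
orientation: [153.9, -0.0, 87.7]
contact_force: [-0.0, 0.6, -1.2]
grip_width: 0.0587
finger_force: 30.0
position: [0.5789, -0.035, 0.2192]
orientation: [153.7, -0.0, 87.7]
contact_force: [-0.5, -0.7, -0.3]
grip_width: 0.0589
finger_force: 30.0
position: [0.6036, -0.0361, 0.1684]
orientation: [153.8, -0.0, 87.7]
contact_force: [-0.3, -1.3, -0.6]
grip_width: 0.0587
finger_force: 30.0
[-0.02, 0.0, -0.01] [0.01, -0.01, 0.33]
d 0.013 a 0.1 t 19.45
```

Inserted cleanly with no contact, 13 mm left. I'll creep to contact.

```bash
(python3 -m crank '[[[0,0,0],[0,0,0.1],0.4],[[0,0,0],[0,0,0.2],0.4],[[0,0,0],[0,0,0.2],0.4]]'
python3 -m crank '[[[0,0,0],[0,0,0.05],0.4],[[0,0,0],[0,0,0.05],0.4]]'
python3 -m crank '[[[0,0,0],[0,0,0.05],0.4],[[0,0,0],[0,0,0.05],0.4]]'
python3 -m crank '[[[0,0,0],[0,0,0.05],0.4],[[0,0,0],[0,0,0.05],0.4]]'
)|grep -E 'posi|cont'
```

```text
position: [0.6068, -0.0366, 0.1616]
contact_force: [-0.4, -0.7, -1.0]
position: [0.6077, -0.037, 0.1601]
contact_force: [0.1, -0.8, -0.4]
position: [0.6085, -0.0371, 0.1581]
contact_force: [-0.2, -0.5, -0.4]
position: [0.6093, -0.0371, 0.1561]
contact_force: [0.0, 0.1, -0.7]
```

```bash
(python3 -m crank '[[[0,0,0],[0,0,0.04],0.4],[[0,0,0],[0,0,0.04],0.4]]'
python3 -m crank '[[[0,0,0],[0,0,0.04],0.4],[[0,0,0],[0,0,0.04],0.4]]'
python3 -m crank '[[[0,0,0],[0,0,0.04],0.4],[[0,0,0],[0,0,0.04],0.4]]'
)|grep -E 'posi|cont'
```

```text
position: [0.6106, -0.0371, 0.1557]
contact_force: [-10.6, -0.6, 15.2]
position: [0.612, -0.0371, 0.1553]
contact_force: [-14.8, 0.0, 28.4]
position: [0.613, -0.0371, 0.1544]
contact_force: [-16.6, -0.4, 33.8]
```

```bash
(python3 -m crank '[[[0,0,0],[0,0,-0.08],0.4],[[0,0,0],[0,0,-0.08],0.4]]'
python3 -m crank '[[[0,0,0],[0,0,0],1],[[0,0,0],[0,0,0],1],[[0,0,0],[0,0,0],1],[[0,0,0],[0,0,0],1],[[0,0,0],[0,0,0],1]]'
python3 -m crank '[[[0,0,0],[0,0,0],1],[[0,0,0],[0,0,-0.3],1],[[0,0,0],[0,0,-0.6],1],[[0,0,0],[0,0,-1],1],[[0,0,0],[0,0,-1.5],1]]'
python3 -m crank '[[[0,0,0],[0,0,-0.7],1],[[0,0,0],[0,0,-1.4],1],[[0,0,0],[0,0,-2],1],[[0,0,0],[0,0,-2],1]]'
)|grep -E 'posi|cont|wid'
python3 - <<'E'
from peg import *
snap('scene','scene4');snap('side','side4')
s=sense();plan([.4475,.299,.2],base);plan([.4475,.299,.2],base)if 0 else None
E
```

```text
position: [0.6102, -0.037, 0.1555]
contact_force: [-0.6, -0.4, -0.8]
grip_width: 0.0589
position: [0.61, -0.037, 0.1547]
contact_force: [0.2, -0.7, 0.3]
grip_width: 0.0885
position: [0.5829, -0.0357, 0.2083]
contact_force: [-0.6, -0.4, -0.9]
grip_width: 0.094
position: [0.5484, -0.0346, 0.2846]
contact_force: [0.4, -0.3, 1.5]
grip_width: 0.0943
[2.2, 0.01, -0.01] [4.12, -1.73, 0.27]
[2.2, 0.01, -0.01] [4.12, -1.62, 0.66]
d 0.358 a 26.4 t 22.13
```

```bash
(python3 -m crank '[[[0.4,0,0],[0.8,-0.4,-0.2],1],[[0.8,0,0],[1.7,-0.8,-0.1],1],[[1.3,0,0],[2.5,-1.1,0.1],1],[[1.8,0,0],[3.3,-1.4,0.2],1],[[2.2,0,0],[4.12,-1.73,0.27],1]]'
python3 -m crank '[[[0.5,0,0],[1,-0.4,0],1],[[1,0,0],[2,-0.8,0],1],[[1.5,0,0],[2.8,-1.1,0],1],[[2,0,0],[3.5,-1.4,0],1],[[2.2,0,0],[4.12,-1.6,0.2],1]]'
python3 -m crank '[[[0,0,0],[0,0,0],1],[[0,0,0],[0,0,0],1],[[0,0,0],[0,0,0],1]]'
)|grep -E 'posi|cont|ori'
python3 go.py .4475 .299 .12 180 0 87.7
```

```text
position: [0.4974, 0.1335, 0.239]
orientation: [167.1, 0.0, 87.6]
contact_force: [0.8, -0.7, 0.2]
position: [0.4433, 0.3021, 0.2167]
orientation: [-179.6, -0.0, 87.7]
contact_force: [1.9, -1.2, 0.2]
position: [0.4438, 0.2993, 0.2168]
orientation: [-179.8, 0.0, 87.7]
contact_force: [0.7, -1.3, -0.0]
[-0.03, 0.0, -0.0] [-0.0, 0.1, 2.42]
d 0.097 a 0.2 t 23.22
```

```bash
(python3 -m crank '[[[0,0,0],[0,0.1,1],1],[[0,0,0],[0,0.1,2],1],[[0,0,0],[0,0.1,3],1],[[0,0,0],[0,0.1,4],1],[[0,0,0],[0,0.1,5.15],1]]'
python3 -m crank '[[[0,0,0],[0,0,0],1],[[0,0,0],[0,0,0],1],[[0,0,0],[0,0,0],0.3],[[0,0,0],[0,0,0],0.3],[[0,0,0],[0,0,0],0.3]]'
python3 -m crank '[[[0,0,0],[0,0,0],0.3],[[0,0,0],[0,0,0],0.3],[[0,0,0],[0,0,0],0.3],[[0,0,0],[0,0,0],0.3],[[0,0,0],[0,0,0],0.3]]'
python3 -m crank '[[[0,0,0],[0,0,0],0.3],[[0,0,0],[0,0,0],0.3]]')|grep -E 'pos|for|wid'
```

```text
position: [0.4482, 0.298, 0.0147]
contact_force: [1.4, 1.1, -0.1]
grip_width: 0.0941
finger_force: 0.0
position: [0.4488, 0.2998, 0.0183]
contact_force: [-0.1, -0.0, -0.0]
grip_width: 0.0774
finger_force: 0.0
position: [0.4476, 0.2995, 0.0163]
contact_force: [0.5, 0.4, 2.8]
grip_width: 0.0499
finger_force: 30.0
position: [0.4476, 0.2995, 0.0162]
contact_force: [0.7, -1.1, 4.3]
grip_width: 0.05
finger_force: 30.0
```

```bash
(python3 -m crank '[[[0,0,0],[0,0,-0.8],0.3],[[0,0,0],[0,0,-1.7],0.3],[[0,0,0],[0,0,-2.6],0.3],[[0,0,0],[0,0,-3.5],0.3],[[0,0,0],[0,0,-4.4],0.3]]'
python3 -m crank '[[[0,0,0],[0,0,-0.8],0.3],[[0,0,0],[0,0,-1.2],0.3],[[0,0,0],[0,0,-1.2],0.3],[[0,0,0],[0,0,-1.2],0.3]]')|grep -E 'pos|for|wid'
python3 - <<'E'
from peg import *
print((pt['sl']-u*.0498).round(4));plan(pt['sl']+u*(.09-.0498)+[0,0,.02],tilt)
E
```

```text
position: [0.4472, 0.2994, 0.1936]
contact_force: [0.6, -0.4, 0.4]
grip_width: 0.0498
finger_force: 29.8
position: [0.4481, 0.2993, 0.2402]
contact_force: [0.3, 0.0, 0.2]
grip_width: 0.0497
finger_force: 29.8
[0.6306 0.0631 0.121 ]
[-2.2, 0.0, -0.01] [-2.86, 1.9, 0.23]
[-2.2, 0.0, -0.01] [-2.86, 1.8, 0.66]
d 0.275 a 26.4 t 25.38
```

```bash
(python3 -m crank '[[[-0.4,0,0],[-0.6,0.4,0],0.3],[[-0.8,0,0],[-1.2,0.8,0.1],0.3],[[-1.3,0,0],[-1.8,1.2,0.1],0.3],[[-1.8,0,0],[-2.4,1.6,0.2],0.3],[[-2.2,0,0],[-2.86,1.9,0.23],0.3]]'
python3 -m crank '[[[-0.4,0,0],[-0.6,0.4,0],0.3],[[-0.8,0,0],[-1.2,0.8,0.1],0.3],[[-1.3,0,0],[-1.8,1.2,0.2],0.3],[[-1.8,0,0],[-2.4,1.6,0.4],0.3],[[-2.2,0,0],[-2.86,1.8,0.66],0.3]]'
python3 -m crank '[[[0,0,0],[0,0,0],0.3],[[0,0,0],[0,0,0],0.3],[[0,0,0],[0,0,0],0.3]]')|grep -E 'pos|for|wid|ori'
python3 - <<'E'
from peg import *
plan(pt['sl']+u*(.09-.0498),tilt)
E
```

```text
position: [0.5192, 0.1796, 0.2288]
orientation: [166.9, 0.1, 87.6]
contact_force: [0.7, 0.8, -0.9]
grip_width: 0.0501
finger_force: 29.8
position: [0.591, 0.0623, 0.2204]
orientation: [153.6, -0.0, 87.6]
contact_force: [1.0, -0.9, 0.2]
grip_width: 0.0497
finger_force: 29.8
position: [0.59, 0.0653, 0.2206]
orientation: [153.8, -0.0, 87.7]
contact_force: [-0.3, 0.6, -0.5]
grip_width: 0.0504
finger_force: 29.8
[-0.03, -0.0, -0.01] [-0.02, -0.19, 0.43]
d 0.019 a 0.2 t 26.47
```

Aligned above the left short peg. I'll slide on 90 mm (2.25 units), slowly at the end.

```bash
(python3 -m crank '[[[0,0,0],[-0.02,-0.19,0.2],0.3],[[0,0,0],[-0.02,-0.19,0.43],0.3],[[0,0,0],[-0.02,-0.19,0.43],0.3]]'
python3 -m crank '[[[0,0,0],[0,0,0.3],0.3],[[0,0,0],[0,0,0.6],0.3],[[0,0,0],[0,0,0.9],0.3],[[0,0,0],[0,0,1.2],0.3],[[0,0,0],[0,0,1.2],0.3]]'
python3 -m crank '[[[0,0,0],[0,0,0.2],0.3],[[0,0,0],[0,0,0.4],0.3],[[0,0,0],[0,0,0.6],0.3],[[0,0,0],[0,0,0.75],0.3],[[0,0,0],[0,0,0.75],0.3]]'
python3 -m crank '[[[0,0,0],[0,0,0.06],0.3],[[0,0,0],[0,0,0.12],0.3],[[0,0,0],[0,0,0.12],0.3]]'
python3 -m crank '[[[0,0,0],[0,0,0.05],0.3],[[0,0,0],[0,0,0.05],0.3]]'
python3 -m crank '[[[0,0,0],[0,0,0.05],0.3],[[0,0,0],[0,0,0.05],0.3]]')|grep -E 'pos|con|wid'
python3 - <<'E'
from peg import *
plan(pt['sl']-u*.0498,tilt)
E
```

```text
position: [0.5908, 0.0648, 0.2012]
contact_force: [-0.1, -0.7, -1.4]
grip_width: 0.05
position: [0.6123, 0.0637, 0.158]
contact_force: [0.4, -0.5, -1.7]
grip_width: 0.0501
position: [0.6257, 0.0628, 0.1323]
contact_force: [0.0, -0.8, -0.5]
grip_width: 0.0498
position: [0.628, 0.0623, 0.1284]
contact_force: [-1.2, -0.1, -0.1]
grip_width: 0.0501
position: [0.6288, 0.0622, 0.1265]
contact_force: [-0.1, -0.4, -1.2]
grip_width: 0.0499
position: [0.6297, 0.0622, 0.1245]
contact_force: [-0.3, 0.1, -0.6]
grip_width: 0.0501
[-0.01, 0.01, -0.01] [0.02, -0.02, 0.09]
d 0.004 a 0.1 t 28.13
```

```bash
(python3 -m crank '[[[0,0,0],[0,0,0.04],0.3],[[0,0,0],[0,0,0.04],0.3]]'
python3 -m crank '[[[0,0,0],[0,0,0.04],0.3],[[0,0,0],[0,0,0.04],0.3]]'
python3 -m crank '[[[0,0,0],[0,0,0.04],0.3],[[0,0,0],[0,0,0.04],0.3]]')|grep -E 'pos|con|wid'
```

```text
position: [0.6304, 0.0621, 0.123]
contact_force: [-0.2, -0.1, -0.9]
grip_width: 0.0498
position: [0.6312, 0.0621, 0.1217]
contact_force: [-1.3, -0.6, -0.5]
grip_width: 0.0501
position: [0.6321, 0.0625, 0.1211]
contact_force: [-12.1, -0.1, 16.6]
grip_width: 0.0497
```

Contact at the expected spot (z 0.121). Release, retract, and look.

```bash
(python3 -m crank '[[[0,0,0],[0,0,-0.03],0.3],[[0,0,0],[0,0,-0.03],1],[[0,0,0],[0,0,-0.03],1],[[0,0,0],[0,0,-0.03],1],[[0,0,0],[0,0,-0.03],1]]'
python3 -m crank '[[[0,0,0],[0,0,0],1],[[0,0,0],[0,0,0],1],[[0,0,0],[0,0,0],1],[[0,0,0],[0,0,0],1],[[0,0,0],[0,0,-0.3],1]]'
python3 -m crank '[[[0,0,0],[0,0,-0.5],1],[[0,0,0],[0,0,-1.1],1],[[0,0,0],[0,0,-1.8],1],[[0,0,0],[0,0,-2.6],1],[[0,0,0],[0,0,-3.4],1]]'
python3 -m crank '[[[0,0,0],[0.8,0,-0.7],1],[[0,0,0],[1.6,0,-1.4],1],[[0,0,0],[2.4,0,-2],1],[[0,0,0],[3,-0.5,-2],1],[[0,0,0],[3,-1,-2],1]]'
python3 -m crank '[[[0,0,0],[0,0,0],1],[[0,0,0],[0,0,0],1],[[0,0,0],[0,0,0],1],[[0,0,0],[0,0,0],1],[[0,0,0],[0,0,0],1]]'
)|grep -E 'pos|con|wid'
python3 - <<'E'
from peg import *
snap('scene','scene5');snap('side','side5')
for k,L,r in(('ll',.107,.0325),('sl',.066,.0305)):
    print(k,[(proj(f,pt[k]+.003*u).round(),proj(f,pt[k]-L*u).round()) for f in('scene5','side5')])
a=cv2.imread('pics/scene5.png')[150:350,230:420];b=cv2.imread('pics/side5.png')[150:350,220:400]
cv2.imwrite('pics/m6.png',cv2.resize(cv2.convertScaleAbs(cv2.hconcat([a,b]),alpha=1.3),None,fx=2.15,fy=2.15,interpolation=2))
E
```

```text
position: [0.6313, 0.0621, 0.1213]
contact_force: [0.5, 0.6, 0.8]
grip_width: 0.0732
position: [0.6256, 0.0621, 0.1308]
contact_force: [-1.0, -0.0, -0.7]
grip_width: 0.0942
position: [0.5649, 0.0656, 0.2545]
contact_force: [-0.1, -1.0, 1.2]
grip_width: 0.094
position: [0.499, 0.1927, 0.3096]
contact_force: [0.2, 0.4, -1.2]
grip_width: 0.094
position: [0.5, 0.1872, 0.3083]
contact_force: [0.1, -0.2, 0.2]
grip_width: 0.094
ll [(array([330., 199.]), array([319., 232.])), (array([283., 202.]), array([264., 238.]))]
sl [(array([286., 221.]), array([280., 242.])), (array([271., 238.]), array([258., 262.]))]
```

View pics/m6.png

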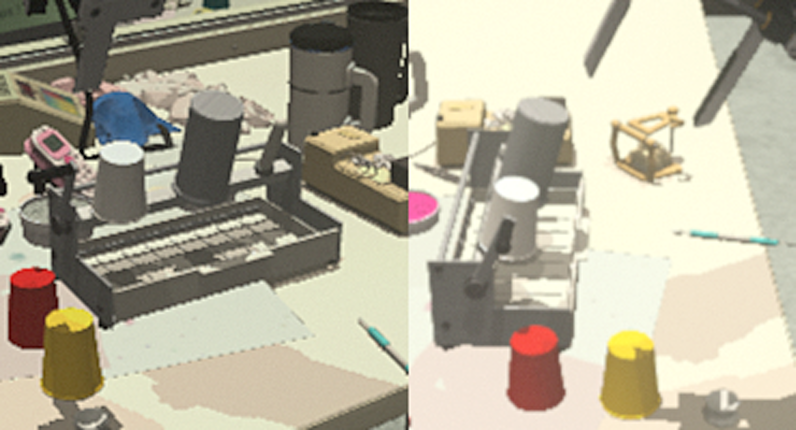

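The picture shows both vessels hanging. The beaker's top is at (331,200) in full scene pixels and the cup's at (287,222), both as predicted, with the tray home and bystanders unmoved. The cup hangs more upright than its peg, so I'll measure both tilts against the 0.30 rad limit by fitting silhouettes.

```bash
cat > sil.py <<'E'
from peg import *
from scipy.optimize import minimize
def run(tag,ref='3',which=('sl','ll')):
  ex=Rz.apply([1,0,0]);ey=Rz.apply([0,1,0]);out={}
  for k in which:
    prof=[(0.003,.023),(-.017,.025),(-.066,.0305)] if k=='sl' else [(.003,.0275),(-.09,.0295),(-.107,.0325)]
    ms={}
    for c in('scene','side'):
        d=cv2.absdiff(cv2.imread(f'pics/{c}{tag}.png'),cv2.imread(f'pics/{c}{ref}.png')).max(2)
        m=cv2.medianBlur(((d>22)*255).astype(np.uint8),3)
        q=proj(c+tag,pt[k]-.04*u).astype(int);w=np.zeros_like(m);s=40 if k=='ll' else 32
        w[q[1]-s:q[1]+s,q[0]-s:q[0]+s]=1;ms[c]=(m,w)
    def render(p,c):
        ang,a,b,y=p;ax=Rz.apply([-np.sin(ang),0,np.cos(ang)]);pr=np.cross(ey,ax)
        o=pt[k]+a*np.cross(ey,u)+b*u+y*ey;t=np.linspace(0,2*np.pi,40)
        pts=np.array([proj(c+tag,o+z*ax+r*(np.cos(x)*pr+np.sin(x)*ey)) for z,r in prof for x in t])
        im=np.zeros((480,640),np.uint8);h=cv2.convexHull((pts*16).round().astype(np.int32));cv2.fillConvexPoly(im,h,255,shift=4,lineType=cv2.LINE_AA);return im
    def cost(p,cs=('scene','side')):
        t=0
        for c in cs:
            m,w=ms[c];r=render(p,c).astype(float);t+=(np.abs(r-m)*w).sum()/255
        return t
    for cs in(('scene',),('scene','side')):
        best=min((minimize(cost,[a0,0,0,0],args=(cs,),method='Nelder-Mead',options=dict(initial_simplex=np.array([[a0,0,0,0],[a0+.1,0,0,0],[a0,.008,0,0],[a0,0,.006,0],[a0,0,0,.006]]))) for a0 in(.15,.3,.45)),key=lambda r:r.fun)
        print(k,cs,'lean',best.x[0].round(3),'rel',round(.46-best.x[0],3),'shift perp/along/y mm',(best.x[1:]*1000).round(1),'cost',round(best.fun))
if __name__=='__main__':run('5')
E
python3 sil.py
```

```text
sl ('scene',) lean 0.15 rel 0.31 shift perp/along/y mm [ 24.4 -28.6 -19. ] cost 300
sl ('scene', 'side') lean 0.176 rel 0.284 shift perp/along/y mm [-0.4  2.5 -1.2] cost 1093
ll ('scene',) lean 0.223 rel 0.237 shift perp/along/y mm [ 31.2   8.1 -21.6] cost 1116
ll ('scene', 'side') lean 0.338 rel 0.122 shift perp/along/y mm [-0.5 -1.1 -3.4] cost 2478
```

The cup's tilt is about 0.28 rad relative to the peg, at the geometric limit and too close to 0.30. I'll regrip it and shift it about 9 mm forward, so its wall lies along the peg and the relative angle drops to about 0.17.

Run:
```python
from peg import *
t=np.array([.6313,.0621,.1213]);plan(t+.11*u,tilt)
s=sense();s['position']=t+.11*u;s['orientation']=tilt.as_euler('xyz',degrees=True);plan(t,tilt,s=s)
```

```text
[-0.02, 0.0, -0.02] [-3.0, 0.99, 2.95]
d 0.173 a 0.2 t 30.82
[0.0, 0.0, -0.0] [0.0, -0.0, 2.75]
d 0.11 a 0.0 t 30.82
```

```bash
(python3 -m crank '[[[0,0,0],[-0.6,0.2,0.5],1],[[0,0,0],[-1.2,0.4,1.1],1],[[0,0,0],[-1.8,0.6,1.7],1],[[0,0,0],[-2.4,0.8,2.3],1],[[0,0,0],[-3,0.99,2.95],1]]'
python3 -m crank '[[[0,0,0],[0,0,0],1],[[0,0,0],[0,0,0],1],[[0,0,0],[0,0,0],1]]')|grep -E 'pos|con|wid|ori'
python3 - <<'E'
from peg import *
plan(np.array([.6313,.0621,.1213]),tilt)
E
```

```text
position: [0.5832, 0.0627, 0.2191]
orientation: [153.7, -0.0, 87.6]
contact_force: [1.0, -1.5, 0.8]
grip_width: 0.0939
position: [0.5822, 0.0648, 0.22]
orientation: [153.7, -0.1, 87.7]
contact_force: [-0.8, 0.9, 0.7]
grip_width: 0.0944
[-0.02, -0.0, -0.01] [-0.02, 0.01, 2.76]
d 0.11 a 0.1 t 31.48
```

```bash
(python3 -m crank '[[[0,0,0],[-0.02,0,0.6],1],[[0,0,0],[-0.02,0,1.2],1],[[0,0,0],[-0.02,0,1.8],1],[[0,0,0],[-0.02,0,2.4],1],[[0,0,0],[-0.02,0,2.75],1]]'
python3 -m crank '[[[0,0,0],[0,0,0],1],[[0,0,0],[0,0,0],0.7],[[0,0,0],[0,0,0],0.6],[[0,0,0],[0,0,0],0.3],[[0,0,0],[0,0,0],0.3]]'
python3 -m crank '[[[0,0,0],[0,0,0],0.3],[[0,0,0],[0,0,0],0.3],[[0,0,0],[0,0,0],0.3],[[0,0,0],[0,0,0],0.3],[[0,0,0],[0,0,0],0.3]]'
)|grep -E 'pos|for|wid'
```

```text
position: [0.6313, 0.0622, 0.1204]
contact_force: [-0.0, 0.8, -1.4]
grip_width: 0.0941
finger_force: 0.0
position: [0.6312, 0.0613, 0.1227]
contact_force: [-0.2, 0.0, -0.6]
grip_width: 0.0707
finger_force: 0.0
position: [0.631, 0.0613, 0.1214]
contact_force: [-0.3, -1.1, 1.2]
grip_width: 0.0499
finger_force: 29.8
```

```bash
(python3 -m crank '[[[0,0,0],[0,0,-0.08],0.3],[[0,0,0],[0,-0.1,-0.08],0.3],[[0,0,0],[0,-0.2,-0.08],0.3],[[0,0,0],[0,-0.23,-0.08],0.3],[[0,0,0],[0,-0.23,0],0.3]]'
python3 -m crank '[[[0,0,0],[0,0,0.02],0.3],[[0,0,0],[0,0,0.02],0.3]]')|grep -E 'pos|for|wid'
```

```text
position: [0.6223, 0.0617, 0.1173]
contact_force: [-9.5, 0.0, 11.5]
grip_width: 0.05
finger_force: 30.4
position: [0.6233, 0.062, 0.1169]
contact_force: [-10.7, -0.8, 16.4]
grip_width: 0.05
finger_force: 30.7
```

Shifted 9 mm and in contact. Release, retract and re-measure.

```bash
(python3 -m crank '[[[0,0,0],[0,0,-0.03],0.3],[[0,0,0],[0,0,-0.03],1],[[0,0,0],[0,0,-0.03],1],[[0,0,0],[0,0,-0.03],1],[[0,0,0],[0,0,-0.03],1]]'
python3 -m crank '[[[0,0,0],[0,0.1,0],1],[[0,0,0],[0,0,0],1],[[0,0,0],[0,0,0],1],[[0,0,0],[0,0,0],1],[[0,0,0],[0,0,-0.3],1]]'
python3 -m crank '[[[0,0,0],[0,0,-0.5],1],[[0,0,0],[0,0,-1.1],1],[[0,0,0],[0,0,-1.8],1],[[0,0,0],[0,0,-2.6],1],[[0,0,0],[0,0,-3.4],1]]'
python3 -m crank '[[[0,0,0],[0.8,0,-0.7],1],[[0,0,0],[1.6,0,-1.4],1],[[0,0,0],[2.4,0,-2],1],[[0,0,0],[3,-0.5,-2],1],[[0,0,0],[3,-1,-2],1]]'
python3 -m crank '[[[0,0,0],[0,0,0],1],[[0,0,0],[0,0,0],1],[[0,0,0],[0,0,0],1],[[0,0,0],[0,0,0],1],[[0,0,0],[0,0,0],1]]'
)|grep -E 'pos|con|wid'
python3 - <<'E'
from sil import *
snap('scene','scene6');snap('side','side6');run('6')
E
```

```text
position: [0.6225, 0.0617, 0.1174]
contact_force: [-0.0, 0.5, -0.9]
grip_width: 0.0734
position: [0.6167, 0.0617, 0.1269]
contact_force: [-0.2, 0.5, -0.2]
grip_width: 0.0941
position: [0.5577, 0.065, 0.2478]
contact_force: [-1.2, -1.1, 1.6]
grip_width: 0.094
position: [0.4919, 0.1916, 0.3029]
contact_force: [0.8, 0.8, -0.7]
grip_width: 0.094
position: [0.4928, 0.1862, 0.3015]
contact_force: [-0.6, -0.6, 0.2]
grip_width: 0.094
sl ('scene',) lean 0.41 rel 0.05 shift perp/along/y mm [  9.2 -25.2 -16.4] cost 427
sl ('scene', 'side') lean 0.167 rel 0.293 shift perp/along/y mm [-3.2  2.5 -0.7] cost 1215
ll ('scene',) lean 0.244 rel 0.216 shift perp/along/y mm [ 26.4  12.3 -18.2] cost 1027
ll ('scene', 'side') lean 0.297 rel 0.163 shift perp/along/y mm [ 0.9 -1.5 -2.9] cost 2341
```

Run:
```python
from peg import *
for c,(u0,u1,v0,v1) in(('side',(246,296,228,270)),('scene',(266,306,212,254))):
    G=[cv2.imread(f'pics/{c}{t}.png').min(2) for t in'356']
    for t,g in zip('356',G):
        w=g[v0:v1,u0:u1];print(c,t)
        for v in range(0,v1-v0,4):print(v0+v,' '.join('%3d'%x for x in w[v,::1][4:46]))
```

```text
side 3
228  72  76  77  79  79  79  75  76  80 109 137 162 171 172 168 149 126 109  99  90  84  83 107 129 138 138 142 145 140 138 140 139 138 139 139 138 134 131 130 128 128 138
232  73  73  77  72  77  81  77  79 103 132 160 171 165 147 126 109  97  89  87  79  79  77  77  76  79  77  76  78  75  77  78  75  78  75  76  75  78  75  78  77  79  78
236  73  75  76  76  77  76  80 103 128 158 163 142 121 106  95  88  84  78  77  78  76  74  78  77  79  78  77  75  79  83  83  82  81  83  80  81  79  82  78  78  80  79
240  81  84  87  88  87  89 102 104 107 120 118 108  96  88  87 111 146 163 171 166 158 143 109  83  80  83  84  81  81  82  82  82  82  81  81  86  87  88  88  88  88  88
244 106 137 151 150 150 135 127 139 130  98  73  69  80 110 122 118 105  95  85  85  79  76  76  80  83 100 110 111  97  85  84  83  85  85  85  92  96  95  97  96  93  94
248 161 180 180 180 161 136 157 168 166 167 161 145 127 116 104  94  85  84  80  94 110 117 102  94 122 153 160 160 161 161 161 161 162 160 160 161 162 161 161 159 161 160
252 181 181 179 160 136 158 168 168 164 147 126 113 103  96  
[... 8804 characters left out ...]
  65  66  65  67  63  64  64  65  62  64  60  61  59  57  60  56  55  53  63 122 155 147 143 140 142 142 141
240 133 141 146 120  78  75  71  66  64  67  66  66  66  64  65  63  66  62  61  63  60  60  58  59  59  55  54  62 122 153 149 144 144 143 142 143
244  88 113 122  78  77  70  70  66  66  65  67  65  69  65  63  63  64  59  62  61  59  62  60  60  60  59  55  72 118 133 106  77  58  47  46  43
248 157 132 133 131  79  67  67  67  67  68  69  68  67  64  65  65  62  63  63  60  60  59  60  57  60  60  57  66  59  39  48  61  88 102 106 116
252  56  47  46  49  47  72  86  74  71  66  64  66  66  65  66  65  60  61  62  62  58  57  55  57  53  81 136 156 150 151 150 153 151 147 137 132
```

The side view confirms the mend: the cup's closed end moved about 3.5 px (8 mm) forward while its rim stayed put. The relative tilt therefore dropped by about 0.12, to roughly 0.18 rad. Handing in.

```bash
python3 -c "
from rig import workorder,sense
print(sense()['time_s'],workorder.hand_in())"
```

```text
the job is handed in; nothing more can be done
35.5 None
```

I handed the job in at 35.5 s, with the rail at its stop, the tray home, the beaker on the long peg and the cup on the left short peg, both released and the bystanders untouched; no verdict came back, and the cup's tilt of about 0.18 rad (limit 0.30) is my estimate from the pictures.

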